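# Close the cement and set the lampholders out to cure

### The job

The ceramic lampholders have just been cemented: screw the cement jar's cap fully home (clockwise) before any holder goes to the rail, then slide the holders along the bench, never lifting or tipping them, into an even row against the low steel rail, each flush and square to it and centred on a scribed mark, one per mark, beginning at the mark next to the brass stop and skipping none. The lamp case left standing at the rail must be moved out of the way onto the lid of its twin, where the twin stands, with its feet down in the lid's recesses; leave the spacer ring, the spanner and the bulb alone.

Things in the scene. Friction and masses are not known exactly. Their poses are not given: they have to be found in the camera images.
- rail: Fixed low steel fence, 352 (y) x 16 (x) x 12 mm high; origin at the centre of its underside, +x away from the robot; the row goes on its -x side, whose face is at x = -8 mm (a flush holder's centre: x = -30). Five marks (lines on rail and bench) at y = -132, -66, 0, 66, 132 mm. Brass stop, 10 mm wide, 12 high, at y = -176, x = +8 to -42: the row begins at the y = -132 mark.
- holder1: Cream ceramic lampholder, loose, about 0.12 kg: square foot 44 x 44 x 16 mm with a smaller square head 30 x 30 mm on it, from 16 to 40 mm up, sides parallel; origin at the centre of the underside, z up. Three to five identical ones are present; it may face any of four ways. The head can be gripped from above to slide it, with the fingertips above the foot.
- holder2: Cream ceramic lampholder, loose, about 0.12 kg: square foot 44 x 44 x 16 mm with a smaller square head 30 x 30 mm on it, from 16 to 40 mm up, sides parallel; origin at the centre of the underside, z up. Three to five identical ones are present; it may face any of four ways. The head can be gripped from above to slide it, with the fingertips above the foot.
- holder3: Cream ceramic lampholder, loose, about 0.12 kg: square foot 44 x 44 x 16 mm with a smaller square head 30 x 30 mm on it, from 16 to 40 mm up, sides parallel; origin at the centre of the underside, z up. Three to five identical ones are present; it may face any of four ways. The head can be gripped from above to slide it, with the fingertips above the foot.
- holder4: Cream ceramic lampholder, loose, about 0.12 kg: square foot 44 x 44 x 16 mm with a smaller square head 30 x 30 mm on it, from 16 to 40 mm up, sides parallel; origin at the centre of the underside, z up. Three to five identical ones are present; it may face any of four ways. The head can be gripped from above to slide it, with the fingertips above the foot.
- holder5: Cream ceramic lampholder, loose, about 0.12 kg: square foot 44 x 44 x 16 mm with a smaller square head 30 x 30 mm on it, from 16 to 40 mm up, sides parallel; origin at the centre of the underside, z up. Three to five identical ones are present; it may face any of four ways. The head can be gripped from above to slide it, with the fingertips above the foot.
- case_upper: Aluminium lamp case with a grey lid, loose, 0.3 kg, standing at the rail where the row must go: 92 (x) x 60 (y) x 64 mm high; origin at the centre of its underside (under the feet). Four feet 12 x 12 mm, 8 mm tall, centred at x = +-32, y = +-17 mm. The sides above the feet are plain and can be gripped across the 60 mm width.
- case_lower: Its twin, loose but heavier (0.7 kg): 92 x 60 x 64 mm, origin at the centre of its underside. The lid's top, at 64 mm, has four recesses 16 x 16 mm, 6 mm deep, at x = +-32, y = +-17 mm; with the feet in them the upper case's origin lies 58 mm above this one's (64 if the feet stand on the lid). Either way round fits.
- cap (a joint): Screw cap of the cement jar, captive on a vertical hinge: angle in rad, 0 = fully home (hard stop), growing as it is unscrewed (counter-clockwise from above), at most 2.8; it stays where it is left (friction 0.1 N m) and does not rise. It starts 1.2 to 2.6 unscrewed, so closing it can take two grasps.
- cap_top (a point): Centre of the top of the round ribbed black cap, 98 mm above the bench: cap diameter 50 mm, 22 mm tall, its white line meets the white tab on the jar when home. The amber jar below is 68 mm in diameter and fixed to the bench by a steel foot 92 mm in diameter and 6 mm high.
- spacer: Cream ceramic spacer ring lying loose among the holders, outer diameter 56 mm, 14 mm high, hole 34 mm; origin at the centre of its underside. To be left alone.
- spanner: Steel C-spanner lying loose on the bench beside the rail, to be left alone: about 180 mm long along its x (from -85 to +95 mm of its origin), hook at +x, 8 mm thick.
- bulb: Frosted bulb standing on its copper base, to be left alone: 62 mm in diameter, 108 mm high; origin at the centre of its underside.
Not all that is in view belongs to the job. What is shaped like the case_upper but green or purple is not meant.

How it is judged:
By the outcome, as a careful person would: the job done as asked, in the order asked, and still so for the second after the job is handed in, with the robot touching nothing.
Of holder1, holder2, holder3, holder4, holder5 only 3 to 5 are there at a start; the rules pass over those that are not, and their reading is None.
At some moment in a run one of holder1, holder2, holder3, holder4, holder5 may be knocked a few centimetres aside while the robot is not near it.
It also fails if it takes over 210 s, if anything falls off the work surface, if the arm or the gripper's body presses on something with over 40 N, if the wrist force passes 120 N, or if a joint passes its speed limit or range.

### The arm

A 6-joint arm with a two-finger parallel gripper is mounted at the origin on the work surface. World frame = base frame: x ahead of the robot, y to its left, z up, the work surface at z = 0. Lengths are in mm, angles in rad, forces in N, time in s.
With the tool pointing down it reaches from about 250 to 800 mm from the base axis. Payload 3.9 kg.
Tool frame: the origin (TCP) lies on the centre line of the jaws, within the pads' length; the fingertips stand 11 mm ahead of it and the grasp point (between the pads) lies 8 mm behind it; z points along the fingers, y is the line along which they close (so a half turn about z gives the same grasp; the last joint's range is limited). The gripper opens to 85 mm and grips with 20 to 120 N. Pads are 22 mm wide; open, the fingers measure 114 mm over their backs; the gripper's body (76 mm by 85 mm) begins 54 mm behind the grasp point. The pads swing forward as they close: fully open they stand 13 mm farther back than shut.
Start: joints at [-1.222, 0.26, -0.138, 1.173, 0, 1.571], TCP at [179.424, -493.378, 242.304] pointing down, gripper open.
Joint ranges: [-2.78, 2.78], [-0.83, 1.72], [-1.28, 1.37], [-1.9, 2.12], [-1.57, 1.48], [-3.14, 3.14]. Speed limits (rad/s): [2.57, 2.57, 3.14, 3.14, 3.14, 3.14].

### API

Orientations are given as a rotation vector (axis times angle).
In Python, from cell import sensors, viewer, workorder gives the robot as it stands.
- The arm moves only by the tool step_arm, never from a script. Its arguments are lists of equal length, an entry for each row: "claw": the opening, from 0 (shut) to 1 (fully open); "dp": the shift along the tool's x, y, z in m, a list of three; "turn": the turn about the tool's z in degrees. In form: {"claw": [claw, ...], "dp": [[tx, ty, tz], ...], "turn": [turn, ...]}. A call has 1 to 20 rows; each row shifts and turns the commanded pose from where the row before left it, along the tool's axes as they then stand; what a row does not reach is not made up. A row lasts 1/8 s, in which the tool goes at most 62.5 mm and 10.7 degrees, less where a joint would pass 70% of its speed; a pose out of reach is approached as far as the arm can. A call with a gripper value outside its range is refused whole. The fingers move at their own pace and stop on an object; "squeeze" is the grip in N (left out, the last holds). Time passes only in rows, so rows that do not move let the fingers close. It gives the time, the measured TCP pose, the force, the opening and the grip force at its end, in the units of the state.
- sensors.sense(): the state, without advancing time (a new reading comes with each control period).
- viewer.camera(name): name is "scene" or "top" or "wrist"; returns the picture (384x512x3 uint8, red, green, blue); there is no depth.
- viewer.camera_info(name): a dict with "fx", "fy", "cx", "cy" (pixels), "position" and "rotation" of the camera in the world; the wrist camera has in their place "hand_eye" (4x4, takes a point from camera to tool coordinates, whose origin is the TCP and whose axes are the flange's). Camera axes: x right, y down, z forward; pixel columns grow to the right and rows downward; lengths in mm; the calibration is good to about 2 mm. A picture is of the moment at which its call begins: read the wrist's pose just before it. camera_info takes no time and is no camera call.
- workorder.hand_in(): hands the job in; it is judged then, once.
The state is a dict: "clock": time; "q": joint angles; "joint_vel": joint speeds; "effort": joint torques, N m; "tcp_pos": TCP position; "tool_rot": TCP orientation; "ft_force": force on the tool from outside, world axes, zero at the start; "wrist_torque": the same for the moment, N m; "finger_gap": opening from 0.0 (shut) to 1.0 (fully open); "grip_force": force on a finger pad.
Only numpy, scipy, OpenCV 4.12 (cv2) and the standard library are available. Lean on these libraries where they do the work, as an engineer would, in place of code of your own. Each camera call takes 0.05 s, during which the arm holds its last target. There are 200 camera calls.

## Working session

There is one attempt and no reset: what is moved stays moved. The work goes in short steps, Python scripts to look and compute and a tool call to move; the robot and the scene stay as the last step left them, time stands still between calls to the robot, and variables do not carry over. Pictures are saved under pics/ and viewed, at most 14 in all, crops included, and the job is handed in when it is done.

Besides the shell and the picture viewer there is one more tool, called after ">>>" as name([rows], argument=value, ...), one row to a line, values as JSON. step_arm: Moves the arm, as the interface text tells. Its arguments: {"type":"object","properties":{"claw":{"type":"array","items":{"type":"number"}},"dp":{"type":"array","items":{"type":"array","items":{"type":"number"}}},"turn":{"type":"array","items":{"type":"number"}},"squeeze":{"type":"number"}},"required":["claw","dp","turn"]}

```bash
ls; mkdir -p pics
python3 - <<'E'
from cell import sensors, viewer
import cv2
for n in ("scene","top"):
    im=viewer.camera(n); cv2.imwrite(f"pics/{n}0.png",im[:,:,::-1]); i=viewer.camera_info(n); print(n,i)
print(viewer.camera_info("wrist"))
s=sensors.sense();print(s['tcp_pos'],s['tool_rot'],s['ft_force'],s['finger_gap'])
E
```

```text
pics
scene {'fx': 487.213290625905, 'fy': 487.213290625905, 'cx': 259.11744905290396, 'cy': 185.32801442037461, 'position': array([1278.31075975, -405.58006596,  865.01780373]), 'rotation': array([-2.06946693, -1.21015683,  0.52904478])}
top {'fx': 367.33274625951964, 'fy': 367.33274625951964, 'cx': 247.9934182804623, 'cy': 186.54055879471423, 'position': array([ 394.09389617,   -5.93713496, 1104.10274934]), 'rotation': array([-2.15842084,  2.12559881, -0.16273009])}
{'fx': 337.31935054576763, 'fy': 337.31935054576763, 'cx': 254.47982000009608, 'cy': 189.6235987166654, 'hand_eye': array([[-1.26658698e-03, -9.52581312e-01, -3.04281515e-01,
         7.86011615e+01],
       [ 9.99998873e-01, -1.45192606e-03,  3.82843098e-04,
        -1.13376118e-02],
       [-8.06483443e-04, -3.04280687e-01,  9.52582077e-01,
        -1.32318864e+02],
       [ 0.00000000e+00,  0.00000000e+00,  0.00000000e+00,
         1.00000000e+00]])}
[ 179.2118578  -492.82550299  241.55711181] [-3.09223818e+00 -5.44784741e-01  4.83897270e-04] [0.04472864 0.3481978  0.20258731] 1.0003828867743383
```

View pics/scene0.png

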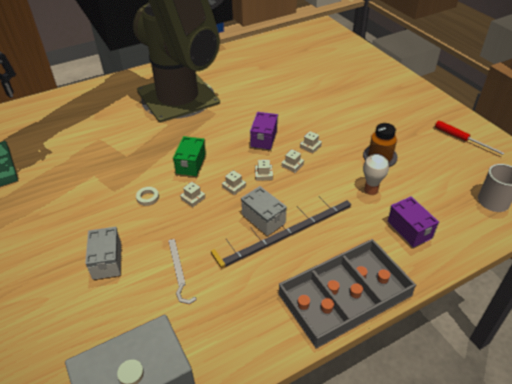

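View pics/top0.png

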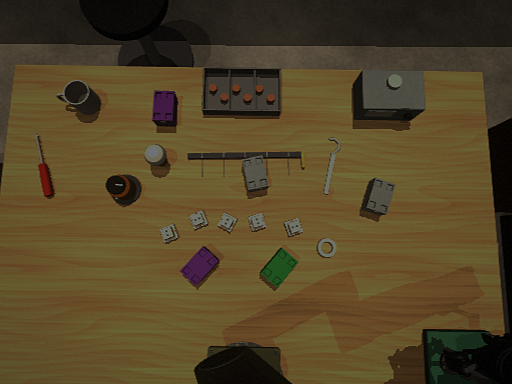

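The scene shows five holders, the case at the rail (top ≈(256,173)), the twin (top ≈(379,196)), the jar (120,187), the bulb (155,155) and the rail from (188,155) to (302,155), with the brass stop at its right (-y) end.

```bash
cat > h.py <<'E'
from cell import sensors, viewer
import cv2, numpy as np
from scipy.spatial.transform import Rotation as R
def cam(name, s=None):
    i=viewer.camera_info(name)
    K=(i['fx'],i['fy'],i['cx'],i['cy'])
    if name=='wrist':
        s=s or sensors.sense(); H=np.array(i['hand_eye']); Rt=R.from_rotvec(s['tool_rot']).as_matrix()
        return K, Rt@H[:3,:3], Rt@H[:3,3]+np.array(s['tcp_pos'])
    return K, R.from_rotvec(i['rotation']).as_matrix(), np.array(i['position'])
def ray(c,uv,z):
    K,M,p=c; uv=np.atleast_2d(np.asarray(uv,float))
    d=np.c_[(uv[:,0]-K[0+2])/K[0],(uv[:,1]-K[3])/K[1],np.ones(len(uv))]@M.T
    return (p+d*((z-p[2])/d[:,2])[:,None])[:,:2]
def proj(c,P):
    K,M,p=c; q=(np.atleast_2d(P)-p)@M
    return np.c_[K[0]*q[:,0]/q[:,2]+K[2],K[1]*q[:,1]/q[:,2]+K[3]]
def shot(name,fn=None):
    s=sensors.sense(); im=viewer.camera(name)[:,:,::-1].copy()
    if fn: cv2.imwrite('pics/'+fn,im)
    return im,cam(name,s),s
def rects(mask,c,z,amin=30):
    "minAreaRect of blobs, cast on plane z"
    out=[]
    for k in cv2.findContours(mask.astype(np.uint8),cv2.RETR_EXTERNAL,cv2.CHAIN_APPROX_NONE)[0]:
        a=cv2.contourArea(k)
        if a<amin: continue
        w=ray(c,k[:,0,:],z).astype(np.float32); (x,y),(l,b),an=cv2.minAreaRect(w)
        m=cv2.moments(k); out.append((np.round([m['m10']/m['m00'],m['m01']/m['m00']]),a,np.round([x,y]),np.round([l,b]),round(an,1)))
    return out
E
python3 - <<'E'
from h import *
im=cv2.imread('pics/top0.png'); c=cam('top')
hsv=cv2.cvtColor(im,cv2.COLOR_BGR2HSV)
print(hsv[222,258],hsv[173,256],hsv[196,379],hsv[155,230],hsv[162,303],hsv[187,120])
holders=(hsv[...,1]<70)&(hsv[...,2]>150)
for r in rects(holders,c,20,20): print('H',*r)
gray=(hsv[...,1]<60)&(hsv[...,2]>75)
for r in rects(gray,c,64,300): print('G',*r)
rail=(hsv[...,1]<90)&(hsv[...,2]<85); rail[170:]=0; rail[:145]=0
for r in rects(rail,c,12,100): print('R',*r)
cv2.imwrite('pics/topz.png',cv2.convertScaleAbs(cv2.resize(im[130:280,90:410],None,fx=2.5,fy=2.5,interpolation=cv2.INTER_CUBIC),alpha=1.5))
E
```

```text
[30 29 80] [25 36 86] [30 36 79] [19 47 43] [ 25 179 111] [ 24 142  18]
G [380. 195.] 501.5 [ 532. -383.] [57. 93.] 71.7
G [255. 172.] 443.0 [596. -23.] [91. 58.] 12.3
G [393.  89.] 2127.5 [ 855. -433.] [181. 117.] 89.8
R [246. 156.] 557.5 [642.   9.] [ 53. 342.] 1.9
```

View pics/topz.png

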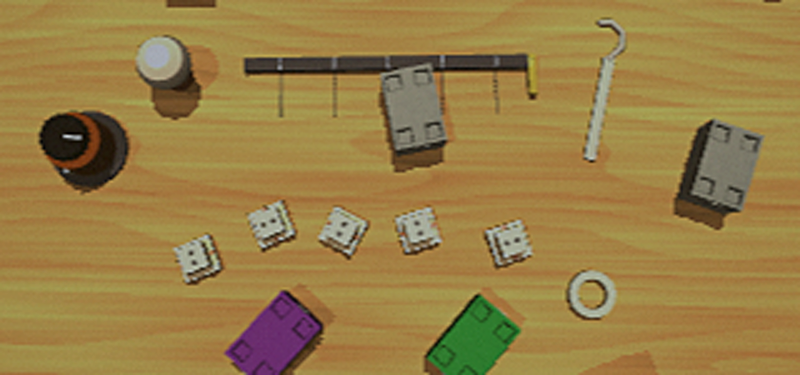

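The zoom shows the rail, with its marks at zoom x≈281, 335, 388, 443 and 497, and the stop at (532,75). It also shows the upper case leaning slightly, the five holders, and the cap's white line at (72,136).

```bash
cat >> h.py <<'E'
def yaw(s):
    "world direction of tool x, tool y (deg), tool down"
    M=R.from_rotvec(s['tool_rot']).as_matrix(); return np.degrees(np.arctan2(M[1,0],M[0,0])),np.degrees(np.arctan2(M[1,1],M[0,1])),M[2,2]
def todp(s,tgt):
    M=R.from_rotvec(s['tool_rot']).as_matrix(); return np.round(M.T@(np.array(tgt,float)-s['tcp_pos'])/1000,4)
E
python3 - <<'E'
from h import *
im=cv2.imread('pics/top0.png'); c=cam('top')
hsv=cv2.cvtColor(im,cv2.COLOR_BGR2HSV)
m=(hsv[...,1]<75)&(hsv[...,2]>62); m[:200]=0;m[260:]=0
for r in rects(m,c,20,40): print('H',*r)
z=lambda x,y:(90+x/2.5,130+y/2.5)
print('rail ends top',ray(c,[z(245,66),z(527,62)],12))
print('marks',ray(c,[z(281,66),z(335,65),z(388,64),z(443,63),z(497,62)],12))
print('stop',ray(c,[z(532,58),z(532,97)],12))
print('cap',ray(c,[z(65,138)],98),'bulb',ray(c,[z(162,62)],80))
s=sensors.sense();print(yaw(s))
sc=cv2.imread('pics/scene0.png'); c2=cam('scene')
print('scene cap',ray(c2,[[385,131]],98),'jar foot',ray(c2,[[381,153]],6),'rail',ray(c2,[[222,263],[347,206]],12))
E
```

```text
H [327. 247.] 251.5 [ 386. -237.] [52. 52.] 89.2
H [167. 232.] 119.5 [420. 227.] [42. 44.] 23.7
H [294. 226.] 144.5 [ 443. -139.] [42. 45.] 19.2
H [257. 220.] 144.0 [457. -31.] [42. 45.] 17.5
H [227. 221.] 145.0 [455.  57.] [44. 42.] 62.1
H [198. 218.] 159.5 [461. 142.] [43. 44.] 24.2
H [378. 205.] 172.0 [ 512. -391.] [65. 41.] 79.4
rail ends top [[ 651.5845309   180.01443659]
 [ 661.88494222 -163.57572483]]
marks [[ 652.26124064  136.16405856]
 [ 654.52458669   70.41550461]
 [ 656.77007138    5.85812168]
 [ 659.054123    -61.1642255 ]
 [ 661.32031446 -126.99543627]]
stop [[ 666.98444952 -169.70933085]
 [ 618.46913418 -169.35330132]]
cap [[546.47910745 361.62371391]] bulb [[638.77058882 263.48384916]]
(np.float64(19.983457092944857), np.float64(-70.01654322094733), np.float64(-0.9999984533233325))
scene cap [[557.80782417 357.53107613]] jar foot [[542.83507185 375.83718645]] rail [[ 668.36193465 -167.50890453]
 [ 663.602102    170.9777528 ]]
```

>>> step_arm([
  [0,0,0],
  [0,0,0],
  [0,0,0],
  [0,0,0],
  [0,0,0],
  [0,0,0],
  [0,0,0],
  [0,0,0],
  [0,0,0],
], claw=[1,1,1,1,1,1,1,1,1], turn=[-10,-10,-10,-10,-10,-10,-10,-10,-10])

```text
clock: 1.23
tcp_pos: [179.3, -493.0, 241.8]
tool_rot: [-1.794, -2.578, -0.001]
ft_force: [0.3, -0.3, 0.5]
finger_gap: 0.997
grip_force: 0.0
```

>>> step_arm([
  [0.034,0.032,0],
  [0.034,0.032,0],
  [0.034,0.032,0],
  [0.034,0.032,0],
  [0.034,0.032,0],
  [0.034,0.032,0],
  [0.034,0.032,0],
  [0.034,0.032,0],
  [0.034,0.032,0],
  [0.034,0.032,0],
  [0.034,0.032,0],
  [0.034,0.032,0],
  [0.034,0.032,0],
  [0.034,0.032,0],
  [0.034,0.032,0],
  [0.034,0.032,0],
  [0.034,0.032,0],
  [0.034,0.032,0],
  [0.034,0.032,0],
  [0.034,0.032,0],
], claw=[1,1,1,1,1,1,1,1,1,1,1,1,1,1,1,1,1,1,1,1], turn=[0,0,0,0,0,0,0,0,0,0,0,0,0,0,0,0,0,0,0,0])

```text
clock: 3.72
tcp_pos: [548.7, 365.7, 241.6]
tool_rot: [-1.802, -2.573, 0.002]
ft_force: [0.2, -0.3, 0.8]
finger_gap: 1.0
grip_force: 0.0
```

Run:
```python
from h import *
im,c,s=shot('wrist','w1.png'); print(s['tcp_pos'],yaw(s),s['q'],s['clock'])
im,c,s=shot('top','top1.png')
```

```text
[548.71727388 365.70566036 241.62026197] (np.float64(109.99312959044894), np.float64(19.993107431753753), np.float64(-0.9999994548857106)) [ 5.87944849e-01  4.99659393e-01  2.30654372e-01  1.30282287e+00
 -1.61579872e-04  1.80979551e+00] 3.725
```

View pics/w1.png

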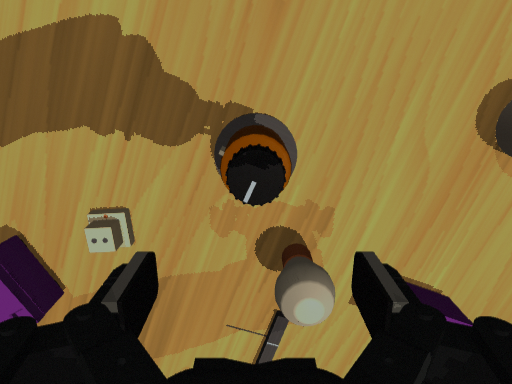

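The wrist view shows the cap at about (256,176), its white line near (249,192), and a whitish tab on the jar near (221,153).

Run:
```python
from h import *
im=cv2.imread('pics/w1.png'); c=cam('wrist')
hsv=cv2.cvtColor(im,cv2.COLOR_BGR2HSV)
k=(im.max(2)<40).astype(np.uint8); k[:140]=0;k[215:]=0;k[:,:222]=0;k[:,295:]=0
white=((hsv[...,1]<70)&(hsv[...,2]>110)).astype(np.uint8); w=white.copy(); w[110:215,205:310]*=2
ys,xs=np.where(w==2)
n,l,st,ce=cv2.connectedComponentsWithStats((w==2).astype(np.uint8))
for i in range(1,n):
  if st[i,4]>5: print(st[i],ce[i].round(1))
print(ray(c,[[256,176]],98), 'extent', ray(c,[[226,176],[287,176],[256,207]],98))
print('line ends',ray(c,[[255,183],[246,201]],98)); 
for z in (60,76): print('tab',z,ray(c,[[221,153]],z))
print(hsv[153,219:224])
t=cv2.imread('pics/w1.png')[100:220,200:310]; cv2.imwrite('pics/w1c.png',cv2.resize(t,None,fx=5,fy=5,interpolation=cv2.INTER_CUBIC))
```

```text
[219 151   5   4  15] [221.1 152.4]
[243 181  13  22 101] [249.2 191.4]
[[550.5205723  371.17994174]] extent [[526.75795597 362.48709586]
 [575.07790159 380.16350971]
 [560.15014253 344.98105423]]
line ends [[551.84845625 365.10618503]
 [550.13056616 347.20654655]]
tab 60 [[515.68528005 371.13230419]]
tab 76 [[516.06686653 374.75110235]]
[[ 21  62 123]
 [ 20  60 124]
 [ 20  61 125]
 [ 20  62 124]
 [ 20  63 125]]
```

View pics/w1c.png

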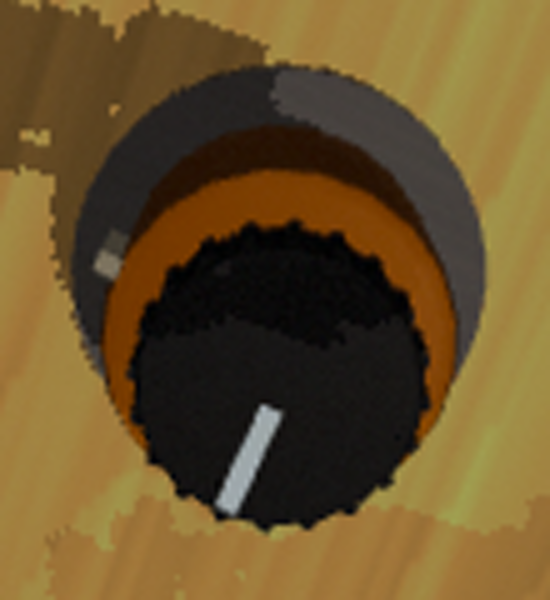

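Cap centre ≈(550.5,371), line at about -91°, tab at about 177°, so about 92° clockwise is needed. I'll turn back first, then descend.

>>> step_arm([
  [0,0,0],
  [0,0,0],
  [0,0,0],
  [0,0,0],
  [0,0,0],
  [0,0,0],
  [0,0,0],
  [0,0,0],
  [0,0,0],
  [-0.0036,0.0046,0.03],
  [0,0,0.03],
  [0,0,0.03],
  [0,0,0.02],
  [0,0,0.02],
  [0,0,0.01],
  [0,0,0.01],
  [0,0,0],
], claw=[1,1,1,1,1,1,1,1,1,1,1,1,1,1,1,1,1], turn=[-10,-10,-10,-10,-10,-10,-10,-10,-10,0,0,0,0,0,0,0,0])

```text
clock: 5.95
tcp_pos: [549.9, 369.5, 91.8]
tool_rot: [0.545, -3.093, 0.001]
ft_force: [0.2, -0.5, 0.3]
finger_gap: 1.004
grip_force: 0.0
```

>>> step_arm([
  [0,0,0],
  [0,0,0],
  [0,0,0],
  [0,0,0],
  [0,0,0],
  [0,0,0],
  [0,0,0],
  [0,0,0],
], claw=[0.4,0.4,0.4,0.4,0.4,0.4,0.4,0.4], turn=[0,0,0,0,0,0,0,0], squeeze=40)

```text
clock: 6.95
tcp_pos: [552.1, 367.2, 94.1]
tool_rot: [-0.542, 3.091, -0.009]
ft_force: [2.1, -7.1, 6.7]
finger_gap: 0.566
grip_force: 41.2
```

>>> step_arm([
  [0,-0.003,-0.001],
  [0,0,0],
  [0,0,0],
  [0,0,0],
  [0,0,0],
  [0,0,0],
  [0,0,0],
  [0,0,0],
  [0,0,0],
  [0,0,0],
  [0,0,0],
  [0,0,0],
  [0,0,0],
  [0,0,0],
], claw=[0.4,0.4,0.4,0.4,0.4,0.4,0.4,0.4,0.4,0.4,0.4,0.4,0.4,0.4], turn=[0,8,8,8,8,8,8,8,8,8,8,8,4,0])

```text
clock: 8.7
tcp_pos: [550.1, 363.4, 94.1]
tool_rot: [1.848, 2.538, -0.01]
ft_force: [-1.9, -10.6, 8.9]
finger_gap: 0.567
grip_force: 42.5
```

Run:
```python
from h import *
s=sensors.sense(); print(s['tcp_pos'],yaw(s),s['ft_force'],s['wrist_torque'],s['q'][5])
```

```text
[550.07987652 363.36187203  94.09387007] (np.float64(107.88959214538352), np.float64(17.888298979005913), np.float64(-0.9999755723017703)) [ -1.92336389 -10.59310796   8.88924449] [-2.15095668  0.80320195  0.01361007] 1.8444850249631661
```

>>> step_arm([
  [-0.003,0,-0.001],
  [0,0,0],
  [0,0,0],
  [0,0,0],
  [0,0,0],
], claw=[0.4,0.4,0.4,0.4,0.4], turn=[0,4,4,4,0])

```text
clock: 9.32
tcp_pos: [550.0, 358.7, 94.2]
tool_rot: [2.099, 2.331, -0.017]
ft_force: [-3.4, -13.4, 8.1]
finger_gap: 0.567
grip_force: 40.4
```

Run:
```python
from h import *
s=sensors.sense(); print(s['tcp_pos'],yaw(s),s['ft_force'],s['wrist_torque'],s['q'][5])
```

```text
[549.96417439 358.74530057  94.16735638] (np.float64(95.98529940481419), np.float64(5.98236308678532), np.float64(-0.999932857186209)) [ -3.43448846 -13.42165024   8.12933577] [-2.88312794  0.94616747  0.68857033] 2.0477329428788447
```

>>> step_arm([
  [0,0,0],
  [0,0,0],
  [0,0,0],
  [0,0,-0.02],
  [0,0,-0.03],
  [0,0,-0.03],
  [0,0,-0.03],
  [0,0,-0.03],
  [0,0,-0.02],
  [0,0,0],
], claw=[1,1,1,1,1,1,1,1,1,1], turn=[0,0,0,0,0,0,0,0,0,0])

```text
clock: 10.58
tcp_pos: [553.3, 365.4, 256.3]
tool_rot: [2.101, 2.334, 0.007]
ft_force: [-1.2, 0.3, 0.4]
finger_gap: 1.0
grip_force: 0.0
```

Run:
```python
from h import *
im,c,s=shot('wrist','w2.png'); print(s['tcp_pos'],yaw(s),s['ft_force'])
t=im[80:280,150:370]; cv2.imwrite('pics/w2c.png',cv2.resize(t,None,fx=3,fy=3,interpolation=cv2.INTER_CUBIC))
```

```text
[553.29142632 365.40894552 256.29377569] (np.float64(96.01044176375814), np.float64(6.0098940150877045), np.float64(-0.9999891482570167)) [-1.24891615  0.28625144  0.44219064]
```

View pics/w2c.png

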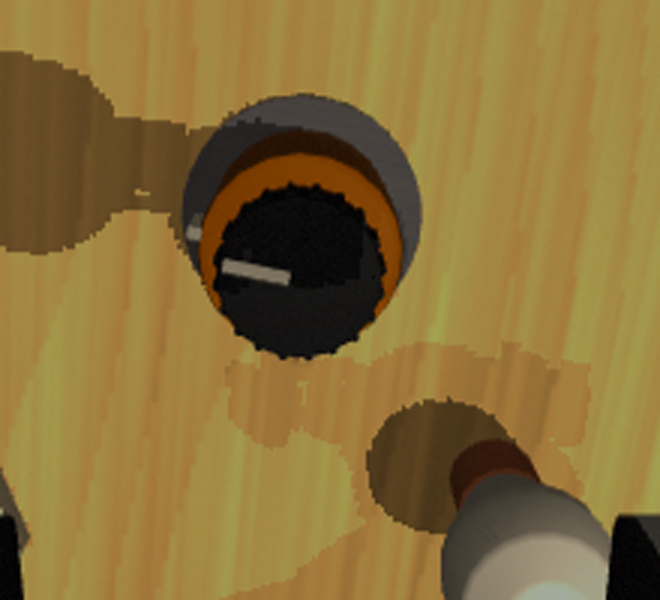

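Run:
```python
from h import *
c=cam('wrist'); f=lambda x,y:(150+x/3,80+y/3)
w=ray(c,[f(300,273),f(290,278),f(222,265)],98); print(w)
d=w[2]-w[1]; print('line',np.degrees(np.arctan2(d[1],d[0])), np.degrees(np.arctan2(*(w[2]-w[0])[::-1])))
f0=ray(c,[f(302,213)],6)
print('foot centre',f0)
for z in(20,50,70):
  t=ray(c,[f(194,233)],z); 
  for cc in (w[0],): print(z,t,np.degrees(np.arctan2(*(t-cc)[0][::-1])))
im=cv2.imread('pics/w1.png')
```

```text
[[549.28526853 367.45588953]
 [546.50056237 365.63776821]
 [526.24051898 367.51543331]]
line 174.70505348870003 179.8519576257476
foot centre [[549.1363565  367.12822845]]
20 [[510.0262114  358.34655988]] -166.9367477348614
50 [[512.86579013 365.22792772]] -176.49929298931863
70 [[514.75884261 369.81550628]] 176.09035167121593
```

>>> step_arm([
  [0.0024,-0.0038,0.03],
  [0,0,0.04],
  [0,0,0.04],
  [0,0,0.03],
  [0,0,0.022],
  [0,0,0],
  [0,0,0],
  [0,0,0],
  [0,0,0],
  [0,0,0],
  [0,0,0],
  [0,0,0],
  [0,0,0],
], claw=[1,1,1,1,1,1,0.4,0.4,0.4,0.4,0.4,0.4,0.4], turn=[0,0,0,0,0,0,0,0,0,0,0,0,0])

```text
clock: 12.25
tcp_pos: [549.1, 366.8, 93.9]
tool_rot: [2.102, 2.334, 0.004]
ft_force: [0.1, -0.6, 6.3]
finger_gap: 0.565
grip_force: 41.6
```

>>> step_arm([
  [0,0,0],
  [0,0,0],
  [0,0,0],
], claw=[0.4,0.4,0.4], turn=[3,3,0])

```text
clock: 12.62
tcp_pos: [549.2, 368.6, 93.9]
tool_rot: [-2.217, -2.224, -0.008]
ft_force: [-0.1, 5.1, 6.4]
finger_gap: 0.565
grip_force: 42.0
```

Run:
```python
from h import *
s=sensors.sense(); print(s['tcp_pos'],yaw(s),s['ft_force'],s['wrist_torque'],s['q'][5])
```

```text
[549.23683408 368.55253096  93.86191228] (np.float64(90.15675180978754), np.float64(0.15603945796891572), np.float64(-0.999985864460141)) [-0.08889217  5.10724503  6.37724441] [ 1.02351826 -0.03669193  0.86304332] 2.1580139973266896
```

>>> step_arm([
  [0,0,0],
  [0,0,0],
  [0,0,0],
  [0,0,0],
], claw=[0.4,0.4,0.4,0.4], turn=[4,4,4,0])

```text
clock: 13.12
tcp_pos: [550.0, 369.7, 93.9]
tool_rot: [-2.437, -1.979, -0.012]
ft_force: [1.9, 7.2, 3.6]
finger_gap: 0.567
grip_force: 42.6
```

Run:
```python
from h import *
s=sensors.sense(); print(s['tcp_pos'],yaw(s),s['ft_force'],s['wrist_torque'],s['q'][5])
```

```text
[550.02875522 369.74723264  93.86227389] (np.float64(78.17471180999841), np.float64(-11.826433102836894), np.float64(-0.999969973062633)) [1.92218956 7.22583128 3.55772537] [ 1.55030742 -0.38431166  0.97620023] 2.3676117115694515
```

The torque rises at once, so the cap is at its hard stop. Next I release it and go above the case at the rail.

>>> step_arm([
  [0,0,0],
  [0,0,0],
  [0,0,0],
  [0,0,-0.02],
  [0,0,-0.04],
  [0,0,-0.04],
  [0,0,-0.026],
  [0,0,0],
  [0,0,0],
  [0,0,0],
  [0,0,0],
  [0,0,0],
  [0,0,0],
  [0,0,0],
  [0,0,0],
  [0,0,0],
  [0,0,0],
  [0,0,0],
  [0,0,0],
], claw=[1,1,1,1,1,1,1,1,1,1,1,1,1,1,1,1,1,1,1], turn=[0,0,0,0,0,0,0,-10,-10,-10,-10,-10,-10,-10,-10,-10,-10,-10,-4])

```text
clock: 15.5
tcp_pos: [548.1, 365.7, 217.9]
tool_rot: [0.332, -3.123, 0.001]
ft_force: [-0.8, -0.4, 1.5]
finger_gap: 1.003
grip_force: 0.0
```

Run:
```python
from h import *
im,c,s=shot('top','top2.png'); print(s['tcp_pos'],yaw(s),s['q'][5])
```

```text
[548.05367855 365.7385015  217.89189085] (np.float64(-167.8798313757327), np.float64(102.12020458649324), np.float64(-0.9999993260375135)) 0.37705204944555526
```

>>> step_arm([
  [0.0036,-0.039,0],
  [0.0036,-0.039,0],
  [0.0036,-0.039,0],
  [0.0036,-0.039,0],
  [0.0036,-0.039,0],
  [0.0036,-0.039,0],
  [0.0036,-0.039,0],
  [0.0036,-0.039,0],
  [0.0036,-0.039,0],
  [0.0036,-0.039,0],
  [0,0,0],
], claw=[1,1,1,1,1,1,1,1,1,1,1], turn=[0,0,0,0,0,0,0,0,0,0,0])

```text
clock: 16.92
tcp_pos: [593.9, -25.4, 218.1]
tool_rot: [0.32, -3.125, 0.001]
ft_force: [-0.9, 1.3, 0.1]
finger_gap: 1.001
grip_force: 0.0
```

Run:
```python
from h import *
im,c,s=shot('wrist','w3.png'); print(s['tcp_pos'],yaw(s),s['q'][5],s['clock'])
```

```text
[593.89305134 -25.43833714 218.05190102] (np.float64(-168.31828327906223), np.float64(101.68173512795359), np.float64(-0.9999996780915376)) -0.24634002045662615 16.925
```

View pics/w3.png

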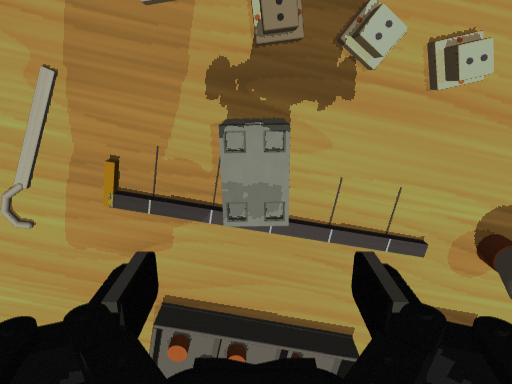

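The wrist view shows the case recesses at (235,141), (274,140), (237,210) and (274,210). The rail marks on the top face are near (150,206), (211,216), (271,229), (331,236) and (390,245), and the brass stop is near (110,185).

Run:
```python
from h import *
c=cam('wrist')
w=ray(c,[(235,141),(274,140),(274,210),(237,210)],64); print(w,w.mean(0))
d=(w[3]+w[2]-w[0]-w[1])/2; print('long',np.linalg.norm(d),np.degrees(np.arctan2(d[1],d[0])))
e=(w[0]+w[3]-w[1]-w[2])/2; print('wid',np.linalg.norm(e),np.degrees(np.arctan2(e[1],e[0])))
s=sensors.sense(); t=[*w.mean(0),s['tcp_pos'][2]]; print('dp',todp(s,t),yaw(s))
m=ray(c,[(150,206),(211,216),(271,229),(331,236),(390,245)],12); print(m)
d=m[-1]-m[0];print(np.linalg.norm(d)/4,np.degrees(np.arctan2(d[1],d[0]))-90)
im=cv2.imread('pics/w3.png'); cv2.imwrite('pics/w3c.png',cv2.convertScaleAbs(cv2.resize(im[140:265,90:440],None,fx=2.28,fy=2.28,interpolation=cv2.INTER_CUBIC),alpha=1.6))
```

```text
[[ 5.68468276e+02 -4.63100429e+01]
 [ 5.60884769e+02 -1.39542069e+01]
 [ 6.23145818e+02  1.06025152e-01]
 [ 6.29979738e+02 -3.28317922e+01]] [595.6196502  -23.24750422]
long 63.39953180501548 12.543575940740844
wid 33.43322961262085 -77.54837629393795
dp [-0.002   0.0003 -0.    ] (np.float64(-168.21330633606672), np.float64(101.78667997465809), np.float64(-0.9999997231528552))
[[ 664.751888   -123.60278459]
 [ 662.86709003  -57.7820084 ]
 [ 664.65272154    9.0340245 ]
 [ 659.43362843   75.59918281]
 [ 656.71459732  142.79613049]]
66.63003264001075 1.7280970856934772
```

View pics/w3c.png

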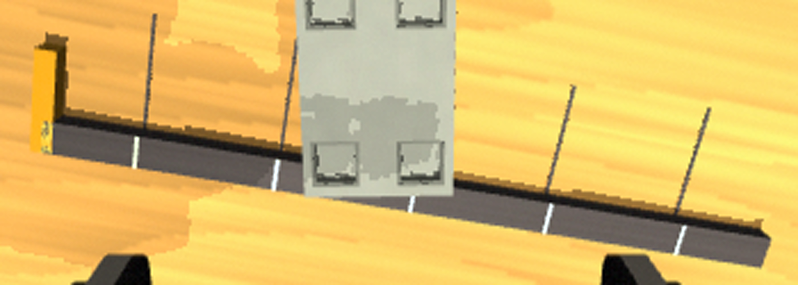

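>>> step_arm([
  [-0.002,0,0.03],
  [0,0,0.04],
  [0,0,0.04],
  [0,0,0.03],
  [0,0,0.026],
  [0,0,0.018],
  [0,0,0],
  [0,0,0],
  [0,0,0],
  [0,0,0],
  [0,0,0],
  [0,0,0],
  [0,0,0],
  [0,0,0],
], claw=[1,1,1,1,1,1,1,0.5,0.5,0.5,0.5,0.5,0.5,0.5], turn=[-0.7,0,0,0,0,0,0,0,0,0,0,0,0,0], squeeze=40)

```text
clock: 18.73
tcp_pos: [597.3, -22.5, 35.8]
tool_rot: [-0.347, 3.119, -0.001]
ft_force: [0.5, -1.5, 6.6]
finger_gap: 0.698
grip_force: 44.5
```

>>> step_arm([
  [0,0,-0.005],
  [0,0,-0.01],
  [0,0,-0.03],
  [0,0,-0.04],
  [0,0,-0.05],
  [0,0,-0.03],
], claw=[0.5,0.5,0.5,0.5,0.5,0.5], turn=[0,0,0,0,0,0])

```text
clock: 19.48
tcp_pos: [596.4, -22.2, 202.1]
tool_rot: [-0.347, 3.12, -0.0]
ft_force: [1.1, -0.5, -3.8]
finger_gap: 0.7
grip_force: 44.5
```

Run:
```python
from h import *
im,c,s=shot('wrist','w4.png'); print(s['tcp_pos'],yaw(s),s['ft_force'],s['q'][5],s['clock'])
im=cv2.imread('pics/top0.png'); ct=cam('top')
print(todp(s,[532,-384,s['tcp_pos'][2]]))
```

```text
[596.43362773 -22.1635081  202.13155746] (np.float64(-167.31369761787968), np.float64(102.68625736318444), np.float64(-0.9999969079690726)) [ 1.13799888 -0.48288447 -3.81459958] -0.258727372715091 19.475
[ 1.423e-01 -3.389e-01 -2.000e-04]
```

View pics/w4.png

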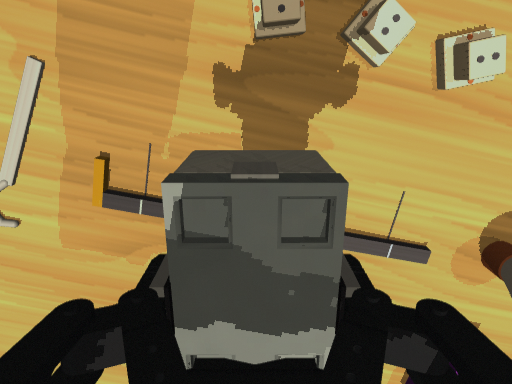

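The case is held level, and the marks and stop are visible around it. Now I carry it toward the twin, stopping beyond it so the twin shows in the upper half of the image.

>>> step_arm([
  [0,0,0],
  [0,0,0],
  [0,0,0],
  [0,0,0],
  [-0.0114,-0.0303,0],
  [-0.0114,-0.0303,0],
  [-0.0114,-0.0303,0],
  [-0.0114,-0.0303,0],
  [-0.0114,-0.0303,0],
  [-0.0114,-0.0303,0],
  [-0.0114,-0.0303,0],
  [-0.0114,-0.0303,0],
  [-0.0114,-0.0303,0],
  [-0.0114,-0.0303,0],
  [-0.0114,-0.0303,0],
  [-0.0114,-0.0303,0],
  [0,0,0],
], claw=[0.5,0.5,0.5,0.5,0.5,0.5,0.5,0.5,0.5,0.5,0.5,0.5,0.5,0.5,0.5,0.5,0.5], turn=[8,8,8,7,0,0,0,0,0,0,0,0,0,0,0,0,0])

```text
clock: 21.65
tcp_pos: [610.6, -412.6, 197.1]
tool_rot: [-0.504, -3.099, -0.001]
ft_force: [-0.2, 1.0, -4.0]
finger_gap: 0.699
grip_force: 44.6
```

Run:
```python
from h import *
im,c,s=shot('wrist','w5.png'); print(s['tcp_pos'],yaw(s),s['ft_force'],s['q'][5],s['clock'])
```

```text
[ 610.55404215 -412.62254028  197.09825627] (np.float64(161.510138135302), np.float64(71.51011878091282), np.float64(-0.9999976068090289)) [-0.1943091   1.01504606 -4.019482  ] -0.2714177903680157 21.65
```

View pics/w5.png

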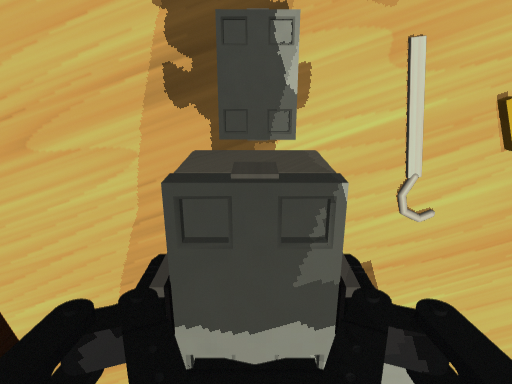

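The twin's lid has its corners at (217,10), (299,10), (295,140) and (219,139). The recesses are at (234,31), (283,31), (281,121) and (236,121).

Run:
```python
from h import *
c=cam('wrist'); s=sensors.sense()
for P in ([(234,31),(283,31),(281.5,121),(236,121)],[(217,10),(299,10),(295.5,140),(219,139.5)]):
    w=ray(c,P,64); print(w.mean(0))
    d=(w[3]+w[2]-w[0]-w[1])/2; e=(w[0]+w[3]-w[1]-w[2])/2
    print('long',np.linalg.norm(d),np.degrees(np.arctan2(d[1],d[0])),'wid',np.linalg.norm(e),np.degrees(np.arctan2(e[1],e[0])))
    print('dp',todp(s,[*w.mean(0),0]))
# held case lid corners, at z = 202.1? 
zt=197.1-35.8+64
P=[(162,183),(347,183)]; w=ray(c,P,zt); print('held near-edge',todp(s,[*w.mean(0),0]),np.linalg.norm(w[0]-w[1]),zt, np.degrees(np.arctan2(*(w[0]-w[1])[::-1])))
```

```text
[ 535.39570329 -382.12679342]
long 63.82520387068983 -18.100964180635494 wid 35.302684692960284 -108.48178651340335
dp [0.08   0.0033 0.1976]
[ 535.64888313 -383.01294668]
long 91.98231957029392 -18.665762032589306 wid 59.21947853828706 -108.6736395473254
dp [0.0795 0.0025 0.1976]
held near-edge [ 0.0458 -0.      0.1975] 59.821455989259036 225.3 -108.5004574007247
```

>>> step_arm([
  [0.02,0.0028,0],
  [0.02,0,0],
  [0.02,0,0],
  [0.0193,0,0],
  [0,0,0.02],
  [0,0,0.02],
  [0,0,0.02],
  [0,0,0.02],
  [0,0,0],
  [0,0,0],
], claw=[0.5,0.5,0.5,0.5,0.5,0.5,0.5,0.5,0.5,0.5], turn=[0,0,0,0,0,0,0,0,0,0])

```text
clock: 22.95
tcp_pos: [537.4, -382.3, 119.9]
tool_rot: [0.499, 3.101, 0.0]
ft_force: [0.5, -0.8, -2.1]
finger_gap: 0.699
grip_force: 44.7
```

Run:
```python
from h import *
s=sensors.sense(); print(s['tcp_pos'],yaw(s),s['ft_force'],todp(s,[535.5,-382.6,116]))
im,c,s=shot('top','top3.png'); im2,c2,s=shot('scene','scene3.png')
a=cv2.resize(im[150:240,330:430],None,fx=4,fy=4,interpolation=cv2.INTER_CUBIC); b=cv2.resize(im2[190:290,50:150],None,fx=3.6,fy=3.6,interpolation=cv2.INTER_CUBIC)
cv2.imwrite('pics/c3.png',np.hstack([cv2.convertScaleAbs(a,alpha=1.5),b]))
```

```text
[ 537.40724016 -382.30516209  119.89921523] (np.float64(161.72545549808075), np.float64(71.72545826231323), np.float64(-0.9999999358925699)) [ 0.49145559 -0.84005991 -2.09402242] [ 0.0017 -0.0009  0.0039]
```

>>> step_arm([
  [0.0012,-0.0007,0.008],
  [0,0,0.006],
  [0,0,0.003],
  [0,0,0.003],
  [0,0,0.002],
  [0,0,0.002],
  [0,0,0],
], claw=[0.5,0.5,0.5,0.5,0.5,0.5,0.5], turn=[0,0,0,0,0,0,0])

```text
clock: 23.92
tcp_pos: [535.8, -383.5, 95.2]
tool_rot: [0.5, 3.101, -0.001]
ft_force: [-0.7, -2.4, -3.2]
finger_gap: 0.695
grip_force: 44.8
```

Run:
```python
from h import *
s=sensors.sense(); print(s['tcp_pos'],yaw(s),s['ft_force'],todp(s,[535.5,-382.6,94]))
```

```text
[ 535.81163918 -383.4639717    95.16898043] (np.float64(161.67129172056804), np.float64(71.67128735235296), np.float64(-0.9999998716648895)) [-0.73068863 -2.44993147 -3.17123921] [0.0006 0.0007 0.0012]
```

>>> step_arm([
  [0,0,0.001],
  [0,0,0.0015],
  [0,0,0],
], claw=[0.5,0.5,0.5], turn=[0,0,0])

```text
clock: 24.3
tcp_pos: [535.9, -383.5, 93.8]
tool_rot: [0.5, 3.101, -0.001]
ft_force: [-2.5, -0.3, 3.1]
finger_gap: 0.691
grip_force: 45.3
```

>>> step_arm([
  [0,0,0],
  [0,0,0],
  [0,0,0],
  [0,0,0],
  [0,0,-0.015],
  [0,0,-0.03],
  [0,0,-0.04],
  [0,0,-0.04],
  [0,0,-0.03],
  [0,0,0],
  [0,0,0],
], claw=[0.8,1,1,1,1,1,1,1,1,1,1], turn=[0,0,0,0,0,0,0,0,0,0,0])

```text
clock: 25.68
tcp_pos: [535.6, -383.0, 247.6]
tool_rot: [-0.5, -3.101, -0.0]
ft_force: [-0.9, 0.2, -0.3]
finger_gap: 1.0
grip_force: 0.0
```

Run:
```python
from h import *
im,c,s=shot('wrist','w6.png'); print(s['tcp_pos'],yaw(s),s['ft_force'],s['q'][5],s['clock'])
im2,c2,s=shot('scene','scene4.png')
b=cv2.resize(im2[180:290,50:170],None,fx=3.5,fy=3.49,interpolation=cv2.INTER_CUBIC)
a=cv2.resize(im[:384,:512],(512,384))
cv2.imwrite('pics/c4.png',np.hstack([a[:,110:400],b]) if 0 else np.hstack([a[:,100:400],b[:384]]))
```

```text
[ 535.59333281 -382.98520574  247.58020631] (np.float64(161.68591013351983), np.float64(71.68590740140668), np.float64(-0.9999999471050516)) [-0.89990842  0.16991615 -0.30384482] -0.3011649191069712 25.675
```

View pics/c4.png

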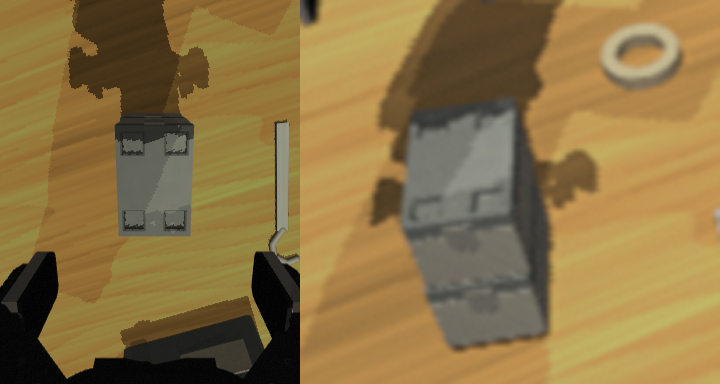

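Seated: TCP height matches the expected 93.8, and the scene view shows the stack aligned. Now I go above the row area.

>>> step_arm([
  [0,0,0],
  [0,0,0],
  [-0.0056,0.0387,-0.0052],
  [-0.0056,0.0387,-0.0052],
  [-0.0056,0.0387,-0.0052],
  [-0.0056,0.0387,-0.0052],
  [-0.0056,0.0387,-0.0052],
  [-0.0056,0.0387,-0.0052],
  [-0.0056,0.0387,-0.0052],
  [-0.0056,0.0387,-0.0052],
  [-0.0056,0.0387,-0.0052],
  [-0.0056,0.0387,-0.0052],
  [0,0,0],
  [0,0,0],
], claw=[1,1,1,1,1,1,1,1,1,1,1,1,1,1], turn=[-10,-10,0,0,0,0,0,0,0,0,0,0,0,0])

```text
clock: 27.52
tcp_pos: [579.8, 5.1, 298.8]
tool_rot: [0.047, -3.139, 0.001]
ft_force: [0.2, 0.7, 0.3]
finger_gap: 0.999
grip_force: 0.0
```

Run:
```python
from h import *
im,c,s=shot('wrist','w7.png'); print(s['tcp_pos'],yaw(s),s['ft_force'],s['q'][5],s['clock'])
cv2.imwrite('pics/w7v.png',cv2.convertScaleAbs(im,alpha=1.3))
```

```text
[579.83579259   5.1321802  298.77302421] (np.float64(-178.29619549652423), np.float64(91.70385698991959), np.float64(-0.9999977138586422)) [0.21383348 0.72840915 0.32259164] -0.02062957271015304 27.525
```

View pics/w7v.png

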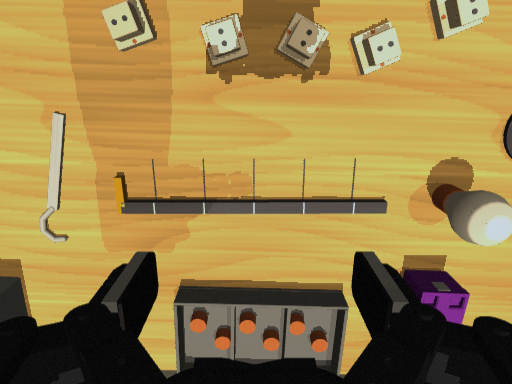

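The picture shows the rail clear, with marks at columns ≈154, 204, 254, 304 and 354. The rail's top face spans rows ≈201–213, the stop is at (119,192), and the five holders are along the top edge.

```bash
cat > rail.py <<'E'
from h import *
def sub(p,i):  # subpixel extremum
    a,b,d=p[i-1],p[i],p[i+1]; return i+0.5*(a-d)/(a-2*b+d)
def rail():
    im=cv2.imread('pics/w7.png'); g=im.astype(float).sum(2)/3
    print(im[180,146:162].sum(1)//3, im[207,198:210].sum(1)//3, g[194:220,330].round())
E
python3 - <<'E'
from rail import *; rail()
E
```

```text
[102 101 101 102 103 109 109  94  56 109 109 107 108 108 107 107] [ 54  53  53  53  57 129 125  54  55  54  55  54] [117. 117.  75.  67.  67.  36.  21.  18.  50.  62.  61.  62.  62.  60.
  62.  63.  62.  63.  64.  90. 114. 118. 116. 113. 112. 115.]
```

Run:
```python
from h import *
im=cv2.imread('pics/w7.png'); g=im.astype(float).mean(2); c=cam('wrist')
near=[];far=[]
for u in range(135,380,4):
    if min(abs(u-m) for m in (154,204,254,304,354))<4: continue
    p=g[196:222,u]; i=int(np.argmin(p)); 
    j=next(k for k in range(i,25) if p[k+1]>42); near.append((u,196+j+(42-p[j])/(p[j+1]-p[j])))
    j=next(k for k in range(j+3,25) if p[k+1]>88); far.append((u,196+j+(88-p[j])/(p[j+1]-p[j])))
N=ray(c,near,12);F=ray(c,far,12)
fn=np.polyfit(N[:,1],N[:,0],1);ff=np.polyfit(F[:,1],F[:,0],1)
print('near',fn,np.std(N[:,0]-np.polyval(fn,N[:,1])),'far',ff)
a=-np.degrees(np.arctan((fn[0]+ff[0])/2)); print('rail yaw',a)
mb=[];mt=[]
for u in (154,204,254,304,354):
    for rows,lst,z,sg in ((range(165,190),mb,0,-1),(range(204,212),mt,12,1)):
        pts=[]
        for v in rows:
            p=sg*g[v,u-5:u+6]; w=np.clip(p-np.median(p)-8,0,None)
            if w.sum()>10: pts.append((u-5+(w*np.arange(11)).sum()/w.sum(),v))
        lst.append(ray(c,pts,z).mean(0))
mb=np.array(mb);mt=np.array(mt);print(mb,mt)
ux=np.array([np.cos(np.radians(a)),np.sin(np.radians(a))]);uy=np.array([-ux[1],ux[0]])
print('spacing',np.diff(mb@uy),np.diff(mt@uy),(mb@uy).mean(),(mt@uy).mean())
m=mt[2]; cx=(np.polyval(fn,m[1])+np.polyval(ff,m[1]))/2
y0=((mb@uy).mean()+(mt@uy).mean())/2; x0=np.array([cx,m[1]])@ux
O=x0*ux+y0*uy; print('origin',O,'width',(np.polyval(ff,0)-np.polyval(fn,0))*np.cos(np.radians(a)))
for y in(-132,-66,0,66,132): print(y,(O-30*ux+y*uy).round(1))
```

```text
near [-3.21414122e-02  6.53827725e+02] 0.16988599824791797 far [-3.14126556e-02  6.69719950e+02]
rail yaw 1.8200774682663958
[[ 626.37251373 -128.05097545]
 [ 624.53565442  -61.95295975]
 [ 622.70531422    3.91056153]
 [ 620.85817102   70.37850665]
 [ 619.02228097  136.44153225]] [[ 664.97186931 -127.18214814]
 [ 663.12283682  -60.86632499]
 [ 661.2765286     5.35179807]
 [ 659.42909561   71.61024751]
 [ 657.58349387  137.80303626]]
spacing [66.12300922 65.88842605 66.49307864 66.08800598] [66.34109342 66.24335609 66.28369785 66.21801213] -15.634295820628449 -15.662186761743886
origin [661.60326953   5.3676496 ] width 15.884206400168514
-132 [ 635.8 -127.5]
-66 [633.7 -61.6]
0 [631.6   4.4]
66 [629.5  70.4]
132 [627.4 136.3]
```

Rail frame is found (origin ≈(661.6,5.4), yaw ≈1.7°). Targets are at x≈635.8…627.4 and y≈-127.5…136.3. Next I hover over the first holder.

>>> step_arm([
  [0.0235,-0.0233,0.0232],
  [0.0235,-0.0233,0.0232],
  [0.0235,-0.0233,0.0232],
  [0.0235,-0.0233,0.0232],
  [0.0235,-0.0233,0.0232],
  [0.0235,-0.0233,0.0232],
  [0,0,0],
  [0,0,0],
  [0,0,0],
  [0,0,0],
], claw=[0.65,0.65,0.65,0.65,0.65,0.65,0.65,0.65,0.65,0.65], turn=[0,0,0,0,0,0,-9,-8.5,0,0])

```text
clock: 28.82
tcp_pos: [443.3, -139.0, 160.5]
tool_rot: [0.519, -3.098, -0.0]
ft_force: [-0.2, 0.8, -0.5]
finger_gap: 0.647
grip_force: 0.0
```

```bash
cat > hold.py <<'E'
from h import *
def look(fn,tgt):
    im,c,s=shot('wrist',fn); hsv=cv2.cvtColor(im,cv2.COLOR_BGR2HSV)
    print('tcp',s['tcp_pos'].round(1),'yaw',round(yaw(s)[0]%360,2),'clock',s['clock'])
    m=((hsv[...,1]<75)&(im.max(2)>60)).astype(np.uint8); m=cv2.morphologyEx(m,cv2.MORPH_CLOSE,np.ones((5,5)))
    for k in cv2.findContours(m,cv2.RETR_EXTERNAL,cv2.CHAIN_APPROX_NONE)[0]:
        if not 1000<cv2.contourArea(k)<9000: continue
        w=ray(c,k[:,0],20)
        if np.linalg.norm(w.mean(0)-s['tcp_pos'][:2])>55: continue
        r=cv2.minAreaRect(k); print('blob',np.round(k[:,0].mean(0)),cv2.contourArea(k),'all z20',np.round(cv2.minAreaRect(w.astype(np.float32))[1]))
        x,y,a,b=cv2.boundingRect(k); roi=im[y:y+b,x:x+a]
        inn=cv2.drawContours(np.zeros(m.shape,np.uint8),[k],-1,1,-1)
        inn=cv2.erode(inn,np.ones((9,9)))
        dark=((im.max(2)<60)&(inn>0)).astype(np.uint8)
        n,l,st,ce=cv2.connectedComponentsWithStats(dark)
        for i in range(1,n):
            if 8<st[i,4]<400: print('  dark',st[i],ce[i].round(1),ray(c,ce[i],40).round(1))
        cv2.imwrite('pics/roi_'+fn,cv2.resize(im[y-5:y+b+5,x-5:x+a+5],None,fx=4,fy=4,interpolation=cv2.INTER_CUBIC)); print('roi',x-5,y-5)
    return im,c,s
E
python3 - <<'E'
from hold import *
look('h1.png',None)
E
```

```text
tcp [ 443.3 -139.   160.5] yaw 199.01 clock 28.825
blob [252. 177.] 2402.0 all z20 [44. 42.]
roi 221 148
```

View pics/roi_h1.png

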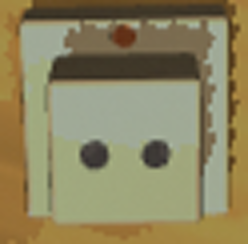

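The crop shows the head's top face square to the image, about (50,80) to (200,220) in 4x pixels. The two dots at (94,154) and (157,154) give its centre.

```bash
cat > hold.py <<'E'
from h import *
def look(fn,rad=45):
    im,c,s=shot('wrist',fn); g=im.min(2)
    bh=cv2.morphologyEx(im.max(2),cv2.MORPH_BLACKHAT,cv2.getStructuringElement(cv2.MORPH_ELLIPSE,(13,13)))
    n,l,st,ce=cv2.connectedComponentsWithStats((bh>28).astype(np.uint8))
    print('tcp',s['tcp_pos'].round(1),'yaw',round(yaw(s)[0]%360,2),'clock',s['clock'])
    P=[]
    for i in range(1,n):
        w=ray(c,ce[i],40)[0]
        if 20<st[i,4]<110 and max(st[i,2:4])<13 and im[int(ce[i][1]),int(ce[i][0])].ptp()<35 and np.linalg.norm(w-s['tcp_pos'][:2])<rad: P.append((ce[i],w,st[i,4]))
    for a in range(len(P)):
        for b in range(a):
            d=P[a][1]-P[b][1]; L=np.linalg.norm(d)
            if 8<L<16:
                an=np.degrees(np.arctan2(d[1],d[0]))%90; mid=(P[a][1]+P[b][1])/2
                print('pair L',round(L,1),'mid',mid.round(1),'px',((P[a][0]+P[b][0])/2).round(0),'yaw mod90',an.round(1),'dp',todp(s,[*mid,s['tcp_pos'][2]]),'turn',[round((yaw(s)[0]-an+45)%90-45,1)])
    return im,c,s
E
python3 - <<'E'
from hold import *
look('h1b.png')
E
```

```text
tcp [ 443.4 -138.9  160.6] yaw 199.06 clock 28.875Traceback (most recent call last):
  File "<stdin>", line 2, in <module>
  File "hold.py", line 10, in look
    if 20<st[i,4]<110 and max(st[i,2:4])<13 and im[int(ce[i][1]),int(ce[i][0])].ptp()<35 and np.linalg.norm(w-s['tcp_pos'][:2])<rad: P.append((ce[i],w,st[i,4]))
                                                ^^^^^^^^^^^^^^^^^^^^^^^^^^^^^^^^^^^
AttributeError: `ptp` was removed from the ndarray class in NumPy 2.0. Use np.ptp(arr, ...) instead.
```

```bash
sed -i 's/im\[int(ce\[i\]\[1\]),int(ce\[i\]\[0\])\].ptp()/np.ptp(im[int(ce[i][1]),int(ce[i][0])].astype(int))/' hold.py
python3 - <<'E'
from hold import *
look('h1b.png')
E
```

```text
tcp [ 443.5 -138.8  160.6] yaw 199.09 clock 28.925
pair L 11.9 mid [ 444.9 -141. ] px [252. 186.] yaw mod90 19.3 dp [-0.0006 -0.0026  0.    ] turn [np.float64(-0.2)]
```

>>> step_arm([
  [-0.0006,-0.0026,0.03],
  [0,0,0.035],
  [0,0,0.03],
  [0,0,0.02],
  [0,0,0.01],
  [0,0,0.006],
  [0,0,0],
  [0,0,0],
  [0,0,0],
  [0,0,0],
  [0,0,0],
  [0,0,0],
  [0,0,0],
], claw=[0.65,0.65,0.65,0.65,0.65,0.65,0.65,0.2,0.2,0.2,0.2,0.2,0.2], turn=[0,0,0,0,0,0,0,0,0,0,0,0,0], squeeze=25)

```text
clock: 30.6
tcp_pos: [445.8, -141.1, 30.4]
tool_rot: [-0.523, 3.096, -0.001]
ft_force: [-1.5, 0.8, 5.9]
finger_gap: 0.349
grip_force: 25.9
```

Run:
```python
from h import *
s=sensors.sense(); print(s['tcp_pos'],yaw(s),s['ft_force'],s['grip_force'],todp(s,[632,-127.5,s['tcp_pos'][2]]))
```

```text
[ 445.80872335 -141.08159765   30.37707675] (np.float64(-160.81827221480333), np.float64(109.18163251402366), np.float64(-0.9999982317768236)) [-1.4894964   0.84061035  5.94395031] 25.927823781967163 [-0.1803 -0.0483  0.0003]
```

>>> step_arm([
  [0,0,0.0005],
  [0,0,0],
  [0,0,0],
  [0,0,0],
  [-0.0116,0.00056,0],
  [-0.0116,0.00056,0],
  [-0.0116,0.00056,0],
  [-0.0116,0.00056,0],
  [-0.0116,0.00056,0],
  [-0.0116,0.00056,0],
  [-0.0116,0.00056,0],
  [-0.0116,0.00056,0],
  [-0.0116,0.00056,0],
  [-0.0116,0.00056,0],
  [-0.0116,0.00056,0],
  [-0.0116,0.00056,0],
  [-0.0116,0.00056,0],
  [-0.0116,0.00056,0],
  [-0.0116,0.00056,0],
  [0,0,0],
], claw=[0.2,0.2,0.2,0.2,0.2,0.2,0.2,0.2,0.2,0.2,0.2,0.2,0.2,0.2,0.2,0.2,0.2,0.2,0.2,0.2], turn=[4.4,4.4,4.4,4.3,0,0,0,0,0,0,0,0,0,0,0,0,0,0,0,0])

```text
clock: 33.1
tcp_pos: [617.7, -127.4, 29.5]
tool_rot: [0.046, -3.139, 0.0]
ft_force: [-3.0, -0.3, 7.1]
finger_gap: 0.345
grip_force: 32.2
```

```bash
cat > st.py <<'E'
from h import *
def st(*t):
    s=sensors.sense(); print(s['tcp_pos'].round(1),yaw(s)[0]%360,s['ft_force'].round(1),s['grip_force'])
    if t: print(todp(s,[*t,s['tcp_pos'][2]]))
E
python3 -c "
from st import *; st(635.8,-127.5)"
```

```text
[ 617.7 -127.4   29.5] 181.68015005971048 [-3.  -0.3  7.1] 32.21949577331543
[-0.0181 -0.0007 -0.    ]
```

>>> step_arm([
  [-0.005,-0.0006,0],
  [-0.005,0,0],
  [-0.004,0,0],
  [-0.002,0,0],
  [-0.002,0,0],
  [-0.002,0,0],
  [-0.001,0,0],
  [0,0,0],
], claw=[0.2,0.2,0.2,0.2,0.2,0.2,0.2,0.2], turn=[0,0,0,0,0,0,0,0])

```text
clock: 34.1
tcp_pos: [636.2, -127.4, 29.5]
tool_rot: [0.045, -3.135, 0.0]
ft_force: [-7.8, -1.4, 10.0]
finger_gap: 0.343
grip_force: 32.9
```

```bash
python3 -c "
from st import *; st(635.8,-127.5)"
```

```text
[ 636.2 -127.4   29.5] 181.6578068311605 [-7.8 -1.4 10. ] 32.87326857447624
[ 0.0004 -0.0001  0.    ]
```

>>> step_arm([
  [-0.0015,0,0],
  [-0.0015,0,0],
  [0,0,0],
  [0,0,0],
], claw=[0.2,0.2,0.2,0.2], turn=[0,0,0,0])

```text
clock: 34.6
tcp_pos: [639.5, -127.3, 29.5]
tool_rot: [0.045, -3.136, 0.0]
ft_force: [-6.1, -0.2, 10.5]
finger_gap: 0.347
grip_force: 32.7
```

```bash
python3 -c "
from st import *; st(635.8,-127.5)"
```

```text
[ 639.5 -127.3   29.5] 181.66024549995447 [-6.1 -0.2 10.5] 32.70819403231144
[ 0.0037 -0.0001  0.    ]
```

>>> step_arm([
  [-0.001,0,0],
  [-0.001,0,0],
  [0,0,0],
  [0,0,0],
], claw=[0.2,0.2,0.2,0.2], turn=[0,0,0,0])

```text
clock: 35.1
tcp_pos: [641.3, -127.3, 29.5]
tool_rot: [0.045, -3.135, 0.0]
ft_force: [-7.4, -0.6, 10.0]
finger_gap: 0.346
grip_force: 32.7
```

```bash
python3 -c "
from st import *; st(635.8,-127.5)
shot('wrist','p1.png'); shot('top','tp1.png')"
```

```text
[ 641.3 -127.3   29.5] 181.65521851378077 [-7.4 -0.6 10. ] 32.70442474633455
[ 0.0055 -0.0001  0.    ]
```

>>> step_arm([
  [0,0,0],
  [0,0,0],
  [0,0,0],
  [0,0,-0.01],
  [0,0,-0.03],
  [0,0,-0.05],
  [0,0,-0.05],
  [0,0,0],
], claw=[0.58,0.58,0.58,0.58,0.58,0.58,0.58,0.58], turn=[0,0,0,0,0,0,0,0])

```text
clock: 36.2
tcp_pos: [648.2, -127.8, 175.3]
tool_rot: [-0.046, 3.13, -0.004]
ft_force: [0.1, -0.5, 0.5]
finger_gap: 0.58
grip_force: 0.0
```

Run:
```python
from hold import *
im,c,s=look('a1.png')
cv2.imwrite('pics/a1c.png',cv2.resize(cv2.convertScaleAbs(im,alpha=1.3)[100:300,110:400],None,fx=2.7,fy=2.7,interpolation=cv2.INTER_CUBIC))
```

```text
tcp [ 648.2 -127.8  175.3] yaw 181.69 clock 36.2
pair L 12.0 mid [ 628.8 -127.7] px [256. 155.] yaw mod90 1.5 dp [ 0.0194  0.0007 -0.0002] turn [np.float64(0.1)]
```

View pics/a1c.png

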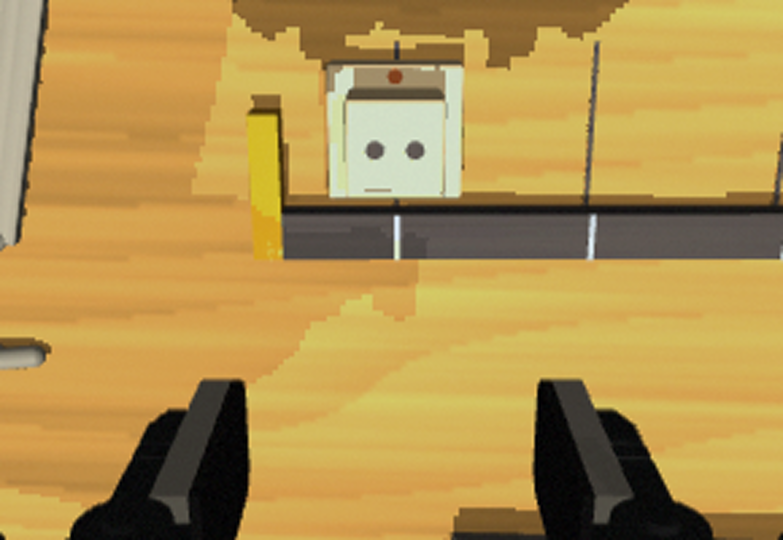

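The crop shows the holder upright on its mark, with its dots at (395,150). The rail's top face starts at crop row ≈213. I'll check for a gap in this same image.

Run:
```python
from h import *
c=cam('wrist'); f=lambda x,y:(110+x/2.7,100+y/2.7)
print('rail near top edge',ray(c,[f(340,214),f(500,214)],12),'far',ray(c,[f(340,259)],12))
print('rail foot line z0',ray(c,[f(500,206)],0), 'shadow start',ray(c,[f(500,197)],0))
print('foot near edge z16',ray(c,[f(395,65)],16),'head near edge z40',ray(c,[f(395,97)],40),'head far z40',ray(c,[f(395,197)],40))
print('foot sides z16',ray(c,[f(328,130),f(464,130)],16),'marks',ray(c,[f(397,235)],12), ray(c,[f(397,45)],0))
```

```text
rail near top edge [[ 654.63473044 -144.32011922]
 [ 653.09667323  -90.85871332]] far [[ 670.56780965 -144.14383677]]
rail foot line z0 [[653.69510217 -89.46449642]] shadow start [[650.46594709 -89.6771909 ]]
foot near edge z16 [[ 604.34458151 -127.43863124]] head near edge z40 [[ 610.51747916 -127.33122357]] head far z40 [[ 640.55540601 -126.43347097]]
foot sides z16 [[ 625.53643093 -148.26778049]
 [ 624.29239354 -104.74562115]] marks [[ 661.45296566 -125.04501192]] [[ 599.84001409 -126.86505487]]
```

There is about a 6 mm gap, because the pads slipped along the head under the closing preload. I'll regrip with the jaws across the rail (positive drive), a firmer squeeze and the preload relieved.

>>> step_arm([
  [0.014,0,0.004],
  [0,0,0],
  [0,0,0],
  [0,0,0],
  [0,0,0],
  [0,0,0],
  [0,0,0],
  [0,0,0],
  [0,0,0],
  [0,0,0],
  [0,0,0],
  [0,0,0],
  [0,0,0],
], claw=[0.6,0.6,0.6,0.6,0.6,0.6,0.6,0.6,0.6,0.6,0.6,0.6,0.6], turn=[0,10,10,10,10,10,10,10,10,10,0,0,0])

```text
clock: 37.88
tcp_pos: [630.5, -127.5, 164.8]
tool_rot: [-2.187, -2.255, 0.001]
ft_force: [-0.5, -0.3, 0.3]
finger_gap: 0.601
grip_force: 0.0
```

Run:
```python
from hold import *
im,c,s=look('a2.png'); print(s['joint_vel'].round(3))
im,c,s=look('a2.png')
```

```text
tcp [ 630.5 -127.5  164.8] yaw 91.76 clock 37.875
pair L 11.9 mid [ 628.5 -128. ] px [251. 185.] yaw mod90 1.4 dp [-0.0004 -0.002   0.    ] turn [np.float64(0.4)]
[-0.001 -0.003  0.005  0.001 -0.     0.007]
tcp [ 630.6 -127.5  164.9] yaw 91.74 clock 37.925
pair L 11.9 mid [ 628.5 -127.9] px [251. 185.] yaw mod90 1.6 dp [-0.0003 -0.0021  0.    ] turn [np.float64(0.2)]
```

>>> step_arm([
  [0,-0.002,0.03],
  [0,0,0.035],
  [0,0,0.03],
  [0,0,0.02],
  [0,0,0.012],
  [0,0,0.007],
  [0,0,0],
  [0,0,0],
  [0,0,0],
  [0,0,0],
  [0,0,0],
  [0,0,0],
  [0,0,0],
], claw=[0.6,0.6,0.6,0.6,0.6,0.6,0.6,0.2,0.2,0.2,0.2,0.2,0.2], turn=[0,0,0,0,0,0,0,0,0,0,0,0,0], squeeze=40)

```text
clock: 39.6
tcp_pos: [629.5, -127.8, 32.2]
tool_rot: [2.187, 2.253, 0.002]
ft_force: [0.9, 0.3, 5.8]
finger_gap: 0.342
grip_force: 41.0
```

>>> step_arm([
  [0,0,-0.001],
  [0,0,0],
  [0,0,0],
], claw=[0.2,0.2,0.2], turn=[0,0,0])

```text
clock: 39.98
tcp_pos: [628.8, -127.6, 32.2]
tool_rot: [2.188, 2.254, 0.0]
ft_force: [-0.3, 0.7, 2.4]
finger_gap: 0.339
grip_force: 40.6
```

```bash
python3 -c "
from st import *; st(635.8,-127.5)"
```

```text
[ 628.8 -127.6   32.2] 91.6851660639722 [-0.3  0.7  2.4] 40.63620686531067
[-0.0001  0.007   0.    ]
```

>>> step_arm([
  [0,0.002,0],
  [0,0.002,0],
  [0,0.002,0],
  [0,0.0015,0],
  [0,0.0015,0],
  [0,0,0],
  [0,0,0],
], claw=[0.2,0.2,0.2,0.2,0.2,0.2,0.2], turn=[0,0,0,0,0,0,0])

```text
clock: 40.85
tcp_pos: [634.2, -127.4, 32.3]
tool_rot: [-2.186, -2.25, 0.007]
ft_force: [-9.1, 0.1, 10.1]
finger_gap: 0.34
grip_force: 41.5
```

```bash
python3 -c "
from st import *; st(635.8,-127.5)"
```

```text
[ 634.2 -127.4   32.3] 91.66133228319616 [-9.1  0.1 10.1] 41.53278887271881
[-0.0002  0.0016 -0.    ]
```

>>> step_arm([
  [0,-0.002,0],
  [0,0,0],
  [0,0,0],
  [0,0,0],
  [0,0,0],
  [0,0,-0.01],
  [0,0,-0.03],
  [0,0,-0.05],
  [0,0,-0.043],
  [0,0,0],
  [0,0,0],
  [0,0,0],
], claw=[0.2,0.2,0.6,0.6,0.6,0.6,0.6,0.6,0.6,0.6,0.6,0.6], turn=[0,0,0,0,0,0,0,0,0,0,0,0])

```text
clock: 42.35
tcp_pos: [634.5, -127.2, 163.5]
tool_rot: [-2.187, -2.252, 0.003]
ft_force: [-0.5, 0.8, 0.4]
finger_gap: 0.603
grip_force: 0.0
```

```bash
cat >> hold.py <<'E'
def railx(im,c,lo=(612,-150),hi=(690,-95)):
    "rail near/far top edges in this picture: rectify a patch at z=12 with 4 px/mm"
    n=4; xs=np.arange(lo[0],hi[0],1/n); ys=np.arange(lo[1],hi[1],1/n)
    X,Y=np.meshgrid(xs,ys,indexing='ij'); p=proj(c,np.c_[X.ravel(),Y.ravel(),np.full(X.size,12.)]).astype(np.float32)
    return cv2.remap(im,p[:,0].reshape(X.shape),p[:,1].reshape(X.shape),cv2.INTER_LINEAR)
E
python3 - <<'E'
from hold import *
im,c,s=look('a3.png')
r=railx(im,c,(600,-200),(690,-40)); cv2.imwrite('pics/a3r.png',cv2.convertScaleAbs(r[::-1,::-1],alpha=1.3)); print(r.shape)
E
```

```text
tcp [ 634.5 -127.2  163.5] yaw 91.68 clock 42.35
pair L 12.2 mid [ 634.6 -127.5] px [254. 185.] yaw mod90 1.2 dp [-0.0003  0.0001 -0.    ] turn [np.float64(0.5)]
(360, 640, 3)
```

View pics/a3r.png

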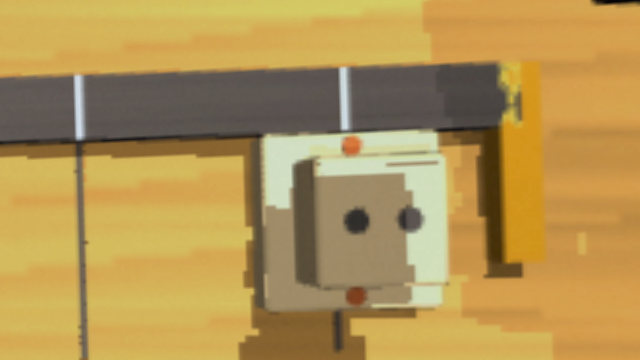

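Count check: I've now viewed 15 pictures, one over the limit, so I'll use numbers only from here. This picture shows holder 1 flush on the rail and centred within 1 mm of its mark. On to holder 2.

>>> step_arm([
  [0,0,0],
  [0,0,0],
  [0.0242,-0.0234,0],
  [0.0242,-0.0234,0],
  [0.0242,-0.0234,0],
  [0.0242,-0.0234,0],
  [0.0242,-0.0234,0],
  [0.0242,-0.0234,0],
  [0,0,0],
  [0,0,0],
  [0,0,0],
], claw=[0.65,0.65,0.65,0.65,0.65,0.65,0.65,0.65,0.65,0.65,0.65], turn=[-8,-7.8,0,0,0,0,0,0,0,0,0])

```text
clock: 43.78
tcp_pos: [459.2, -31.5, 165.0]
tool_rot: [1.858, 2.532, 0.0]
ft_force: [0.2, -0.6, 0.6]
finger_gap: 0.65
grip_force: 0.0
```

Run:
```python
from hold import *
im,c,s=look('b1.png',60)
```

```text
tcp [459.2 -31.5 165. ] yaw 107.46 clock 43.775
pair L 12.1 mid [457.8 -33.2] px [251. 186.] yaw mod90 19.3 dp [-0.0012 -0.0019 -0.    ] turn [np.float64(-1.8)]
```

>>> step_arm([
  [-0.0012,-0.0019,0.03],
  [0,0,0.035],
  [0,0,0.03],
  [0,0,0.02],
  [0,0,0.012],
  [0,0,0.007],
  [0,0,0],
  [0,0,0],
  [0,0,0],
  [0,0,0],
  [0,0,0],
  [0,0,0],
  [0,0,0],
  [0,0,-0.001],
  [0,0,0],
], claw=[0.65,0.65,0.65,0.65,0.65,0.65,0.65,0.2,0.2,0.2,0.2,0.2,0.2,0.2,0.2], turn=[-1.8,0,0,0,0,0,0,0,0,0,0,0,0,0,0], squeeze=40)

```text
clock: 45.7
tcp_pos: [456.2, -32.8, 32.0]
tool_rot: [-1.818, -2.562, 0.001]
ft_force: [-1.8, -0.6, 1.2]
finger_gap: 0.341
grip_force: 40.7
```

```bash
python3 -c "
from st import *; st(632.6,-61.5)"
```

```text
[456.2 -32.8  32. ] 109.28586326828132 [-1.8 -0.6  1.2] 40.654345750808716
[-8.54e-02  1.57e-01 -1.00e-04]
```

>>> step_arm([
  [0,0,0.0003],
  [0,0,0],
  [0,0,0],
  [0,0,0],
  [-0.0022,0.0112,0],
  [-0.0022,0.0112,0],
  [-0.0022,0.0112,0],
  [-0.0022,0.0112,0],
  [-0.0022,0.0112,0],
  [-0.0022,0.0112,0],
  [-0.0022,0.0112,0],
  [-0.0022,0.0112,0],
  [-0.0022,0.0112,0],
  [-0.0022,0.0112,0],
  [-0.0022,0.0112,0],
  [-0.0022,0.0112,0],
  [-0.0022,0.0112,0],
  [-0.0022,0.0112,0],
  [-0.0022,0.0112,0],
  [0,0,0],
], claw=[0.2,0.2,0.2,0.2,0.2,0.2,0.2,0.2,0.2,0.2,0.2,0.2,0.2,0.2,0.2,0.2,0.2,0.2,0.2,0.2], turn=[4.4,4.4,4.4,4.4,0,0,0,0,0,0,0,0,0,0,0,0,0,0,0,0])

```text
clock: 48.2
tcp_pos: [625.5, -61.0, 31.8]
tool_rot: [-2.187, -2.253, 0.002]
ft_force: [-4.9, 0.6, 7.4]
finger_gap: 0.339
grip_force: 41.7
```

```bash
python3 -c "
from st import *; st(632.6,-61.5)"
```

```text
[625.5 -61.   31.8] 91.68692634233376 [-4.9  0.6  7.4] 41.68519198894501
[-0.0007  0.0071 -0.    ]
```

>>> step_arm([
  [-0.0007,0.002,-0.001],
  [0,0.002,0],
  [0,0.002,0],
  [0,0.002,0],
  [0,0.0015,0],
  [0,0,0],
  [0,0,0],
], claw=[0.2,0.2,0.2,0.2,0.2,0.2,0.2], turn=[0,0,0,0,0,0,0])

```text
clock: 49.08
tcp_pos: [632.2, -61.4, 32.2]
tool_rot: [-2.186, -2.251, 0.006]
ft_force: [-6.9, -0.7, 3.2]
finger_gap: 0.344
grip_force: 41.2
```

```bash
python3 -c "
from st import *; st(632.6,-61.5)"
```

```text
[632.2 -61.4  32.2] 91.66814555632506 [-6.9 -0.7  3.2] 41.180954575538635
[-0.0001  0.0004 -0.    ]
```

>>> step_arm([
  [0,0.0015,0],
  [0,0,0],
  [0,0,0],
], claw=[0.2,0.2,0.2], turn=[0,0,0])

```text
clock: 49.45
tcp_pos: [632.3, -61.4, 32.1]
tool_rot: [-2.185, -2.25, 0.009]
ft_force: [-8.5, -1.6, 5.0]
finger_gap: 0.34
grip_force: 41.4
```

>>> step_arm([
  [0,-0.003,0],
  [0,0,0],
  [0,0,0],
  [0,0,0],
  [0,0,0],
  [0,0,-0.01],
  [0,0,-0.03],
  [0,0,-0.05],
  [0,0,-0.043],
  [0,0,0],
  [0,0,0],
  [0,0,0],
], claw=[0.2,0.2,0.6,0.6,0.6,0.6,0.6,0.6,0.6,0.6,0.6,0.6], turn=[0,0,0,0,0,0,0,0,0,0,0,0])

```text
clock: 50.95
tcp_pos: [632.5, -61.2, 164.3]
tool_rot: [-2.187, -2.252, 0.003]
ft_force: [-0.5, -0.8, -0.0]
finger_gap: 0.599
grip_force: 0.0
```

```bash
cat >> hold.py <<'E'
UX=np.array([np.cos(.0297),np.sin(.0297)]); UY=np.array([-UX[1],UX[0]]); O1=np.array([634.6,-127.5])
def chk(k,fn):
    "dots of holder k (0..4) relative to its place, rail frame; rail near edge and mark in the same picture"
    im,c,s=look(fn); O=O1+66*k*UY
    # rail near top edge: brightness step along x at y offsets +-31 (clear of the foot)
    for dy in (-29,29):
        t=np.arange(10,45,.25); P=np.array([O+x*UX+dy*UY for x in t]); px=proj(c,np.c_[P,np.full(len(t),12.)]).astype(np.float32)
        if px.min()<0 or px[:,0].max()>511 or px[:,1].max()>383: continue
        v=cv2.remap(im.max(2),px[:,0][None],px[:,1][None],cv2.INTER_LINEAR)[0].astype(float); v=cv2.GaussianBlur(v[None],(5,1),0)[0]
        g=np.diff(v); i=t[:-1]; w=(i>15)&(i<30); print('  edge dy',dy,'rise at',i[w][np.argmax(g[w])],'far rise',i[i>32][np.argmax(g[i>32])])
    t=np.arange(-12,12,.25); P=np.array([O+30*UX+y*UY for y in t]); px=proj(c,np.c_[P,np.full(len(t),12.)]).astype(np.float32)
    v=cv2.remap(im.max(2),px[:,0][None],px[:,1][None],cv2.INTER_LINEAR)[0].astype(float); w=np.clip(v-np.median(v)-15,0,None); print('  mark at dy',((w*t).sum()/w.sum()).round(2) if w.sum() else None)
    print('  place',O.round(1))
E
python3 - <<'E'
from hold import *
chk(1,'b2.png')
E
```

```text
tcp [632.5 -61.2 164.3] yaw 91.68 clock 50.95
pair L 12.3 mid [633.  -61.7] px [255. 185.] yaw mod90 89.1 dp [-0.0005  0.0005 -0.    ] turn [np.float64(2.6)]
  edge dy -29 rise at 22.5 far rise 38.5
  edge dy 29 rise at 22.25 far rise 38.25
  mark at dy 0.27
  place [632.6 -61.5]
```

```bash
cat >> hold.py <<'E'
def square(k,fn):
    "angle of the foot's rail-side and robot-side top edges (z=16) and head edges, from saturation steps"
    im=cv2.imread('pics/'+fn); c=cam('wrist'); O=O1+66*k*UY
    sat=cv2.cvtColor(im,cv2.COLOR_BGR2HSV)[...,1]
    def fit(u,v,z,rng,offs):
        pts=[]
        for o in offs:
            t=np.arange(rng[0],rng[1],.25); P=np.array([O+a*u+o*v for a in t]); px=proj(c,np.c_[P,np.full(len(t),float(z))]).astype(np.float32)
            s=cv2.remap(sat,px[:,0][None],px[:,1][None],cv2.INTER_LINEAR)[0].astype(float); s=cv2.GaussianBlur(s[None],(7,1),0)[0]
            pts.append((o,t[np.argmax(np.diff(s))]))
        pts=np.array(pts); m=np.abs(pts[:,1]-np.median(pts[:,1]))<2; f=np.polyfit(*pts[m].T,1); return round(np.degrees(f[0]),2),round(np.median(pts[:,1]),2),int(m.sum()),len(pts)
    print('  robot-side',fit(-UX,UY,16,(16,30),np.arange(-18,18.1,2)),' +y side',fit(UY,UX,16,(16,30),np.arange(-18,18.1,2)),' -y side',fit(-UY,UX,16,(16,30),np.arange(-18,18.1,2)))
E
python3 - <<'E'
from hold import *
square(1,'b2.png')
E
```

```text
robot-side (np.float64(0.28), np.float64(21.5), 19, 19)  +y side (np.float64(-0.15), np.float64(24.75), 17, 19)  -y side (np.float64(0.72), np.float64(22.5), 19, 19)
```

>>> step_arm([
  [0,0,0],
  [0,0,0],
  [0,0,0],
  [0.003,-0.0303,0],
  [0.003,-0.0303,0],
  [0.003,-0.0303,0],
  [0.003,-0.0303,0],
  [0.003,-0.0303,0],
  [0.003,-0.0303,0],
  [0.003,-0.0303,0],
  [0,0,0],
  [0,0,0],
  [0,0,0],
], claw=[0.65,0.65,0.65,0.65,0.65,0.65,0.65,0.65,0.65,0.65,0.65,0.65,0.65], turn=[10,10,9.7,0,0,0,0,0,0,0,0,0,0])

```text
clock: 52.62
tcp_pos: [457.1, 56.5, 165.7]
tool_rot: [2.693, 1.617, 0.001]
ft_force: [0.1, -0.4, 0.2]
finger_gap: 0.651
grip_force: 0.0
```

Run:
```python
from hold import *
im,c,s=look('c1.png',90)
```

```text
tcp [457.1  56.5 165.7] yaw 61.95 clock 52.625
pair L 11.1 mid [455.1  55.8] px [252. 187.] yaw mod90 60.7 dp [-0.0016 -0.0015 -0.    ] turn [np.float64(1.2)]
pair L 11.0 mid [460.5  47.6] px [263. 192.] yaw mod90 5.3 dp [-0.0063  0.0071  0.    ] turn [np.float64(-33.3)]
```

>>> step_arm([
  [-0.0016,-0.0015,0.03],
  [0,0,0.035],
  [0,0,0.03],
  [0,0,0.02],
  [0,0,0.012],
  [0,0,0.007],
  [0,0,0],
  [0,0,0],
  [0,0,0],
  [0,0,0],
  [0,0,0],
  [0,0,0],
  [0,0,0],
  [0,0,-0.001],
  [0,0,0],
], claw=[0.65,0.65,0.65,0.65,0.65,0.65,0.65,0.2,0.2,0.2,0.2,0.2,0.2,0.2,0.2], turn=[0.6,0,0,0,0,0,0,0,0,0,0,0,0,0,0])

```text
clock: 54.55
tcp_pos: [453.9, 56.1, 32.8]
tool_rot: [-2.701, -1.604, 0.0]
ft_force: [-0.4, -0.4, 1.9]
finger_gap: 0.344
grip_force: 39.4
```

```bash
python3 -c "
from st import *; st(630.7,4.4)"
```

```text
[453.9  56.1  32.8] 61.38666133328152 [-0.4 -0.4  1.9] 39.435362219810486
[ 3.92e-02  1.80e-01 -1.00e-04]
```

>>> step_arm([
  [0,0,0.0003],
  [0,0,0],
  [0,0,0],
  [0,0,0],
  [0,0,0],
  [-0.004,0.012,0],
  [-0.004,0.012,0],
  [-0.004,0.012,0],
  [-0.004,0.012,0],
  [-0.004,0.012,0],
  [-0.004,0.012,0],
  [-0.004,0.012,0],
  [-0.004,0.012,0],
  [-0.004,0.012,0],
  [-0.004,0.012,0],
  [-0.004,0.012,0],
  [-0.004,0.012,0],
  [-0.004,0.012,0],
  [-0.004,0.012,0],
  [0,0,0],
], claw=[0.2,0.2,0.2,0.2,0.2,0.2,0.2,0.2,0.2,0.2,0.2,0.2,0.2,0.2,0.2,0.2,0.2,0.2,0.2,0.2], turn=[-6.1,-6.1,-6.1,-6,-6,0,0,0,0,0,0,0,0,0,0,0,0,0,0,0])

```text
clock: 57.05
tcp_pos: [623.9, 5.0, 32.8]
tool_rot: [-2.189, -2.253, 0.0]
ft_force: [-1.5, -0.1, 4.4]
finger_gap: 0.342
grip_force: 39.9
```

```bash
python3 -c "
from st import *; st(630.7,4.4)"
```

```text
[623.9   5.   32.8] 91.6426011402537 [-1.5 -0.1  4.4] 39.894676208496094
[-0.0008  0.0068 -0.    ]
```

>>> step_arm([
  [-0.001,0.002,0],
  [0,0.002,0],
  [0,0.002,0],
  [0,0.002,0],
  [0,0.0015,0],
  [0,0.001,0],
  [0,0,0],
  [0,0,0],
], claw=[0.2,0.2,0.2,0.2,0.2,0.2,0.2,0.2], turn=[0,0,0,0,0,0,0,0])

```text
clock: 58.05
tcp_pos: [630.1, 4.6, 32.8]
tool_rot: [-2.185, -2.25, 0.007]
ft_force: [-8.6, 0.6, 12.9]
finger_gap: 0.344
grip_force: 40.8
```

>>> step_arm([
  [0,0.0015,0],
  [0,0,0],
  [0,0,0],
], claw=[0.2,0.2,0.2], turn=[0,0,0])

```text
clock: 58.42
tcp_pos: [630.3, 4.6, 32.8]
tool_rot: [-2.184, -2.249, 0.01]
ft_force: [-11.4, -0.4, 15.1]
finger_gap: 0.34
grip_force: 41.2
```

Stalled at 630.3 as expected. I'll back off, release and check.

>>> step_arm([
  [0,-0.003,0],
  [0,0,0],
  [0,0,0],
  [0,0,0],
  [0,0,0],
  [0,0,-0.01],
  [0,0,-0.03],
  [0,0,-0.05],
  [0,0,-0.043],
  [0,0,0],
  [0,0,0],
  [0,0,0],
], claw=[0.2,0.2,0.6,0.6,0.6,0.6,0.6,0.6,0.6,0.6,0.6,0.6], turn=[0,0,0,0,0,0,0,0,0,0,0,0])

```text
clock: 59.92
tcp_pos: [631.6, 4.4, 164.0]
tool_rot: [-2.187, -2.252, 0.003]
ft_force: [0.8, 0.3, 0.2]
finger_gap: 0.602
grip_force: 0.0
```

Run:
```python
from hold import *
chk(2,'c2.png'); square(2,'c2.png')
```

```text
tcp [631.6   4.4 164. ] yaw 91.68 clock 59.925
pair L 12.3 mid [630.6   4. ] px [253. 185.] yaw mod90 3.0 dp [-0.0003 -0.001   0.    ] turn [np.float64(-1.3)]
  edge dy -29 rise at 22.5 far rise 38.25
  edge dy 29 rise at 22.25 far rise 38.25
  mark at dy 0.38
  place [630.7   4.4]
  robot-side (np.float64(1.04), np.float64(21.75), 19, 19)  +y side (np.float64(0.41), np.float64(24.25), 18, 19)  -y side (np.float64(-1.42), np.float64(22.75), 19, 19)
```

>>> step_arm([
  [0,0,0],
  [0,0,0],
  [0,0,0],
  [0.0279,-0.0143,0],
  [0.0279,-0.0143,0],
  [0.0279,-0.0143,0],
  [0.0279,-0.0143,0],
  [0.0279,-0.0143,0],
  [0.0279,-0.0143,0],
  [0.0279,-0.0143,0],
  [0,0,0],
  [0,0,0],
  [0,0,0],
], claw=[0.65,0.65,0.65,0.65,0.65,0.65,0.65,0.65,0.65,0.65,0.65,0.65,0.65], turn=[-7.5,-7.5,-7.3,0,0,0,0,0,0,0,0,0,0])

```text
clock: 61.6
tcp_pos: [462.6, 141.7, 165.3]
tool_rot: [1.713, 2.634, -0.0]
ft_force: [0.4, 0.1, -0.5]
finger_gap: 0.65
grip_force: 0.0
```

Run:
```python
from hold import *
im,c,s=look('d1.png',90)
```

```text
tcp [462.6 141.7 165.3] yaw 113.93 clock 61.6
pair L 11.9 mid [461.3 140.8] px [252. 184.] yaw mod90 24.1 dp [-0.0002 -0.0015  0.    ] turn [np.float64(-0.2)]
```

>>> step_arm([
  [-0.0002,-0.0015,0.03],
  [0,0,0.035],
  [0,0,0.03],
  [0,0,0.02],
  [0,0,0.012],
  [0,0,0.0065],
  [0,0,0],
  [0,0,0],
  [0,0,0],
  [0,0,0],
  [0,0,0],
  [0,0,0],
  [0,0,0],
  [0,0,-0.001],
  [0,0,0],
], claw=[0.65,0.65,0.65,0.65,0.65,0.65,0.65,0.2,0.2,0.2,0.2,0.2,0.2,0.2,0.2], turn=[0,0,0,0,0,0,0,0,0,0,0,0,0,0,0])

```text
clock: 63.52
tcp_pos: [460.2, 141.2, 32.9]
tool_rot: [-1.711, -2.634, 0.001]
ft_force: [-1.3, 0.5, 2.0]
finger_gap: 0.34
grip_force: 41.2
```

```bash
python3 -c "
from st import *; st(628.7,70.6)"
```

```text
[460.2 141.2  32.9] 113.98533942598472 [-1.3  0.5  2. ] 41.1648952960968
[-1.330e-01  1.253e-01 -1.000e-04]
```

>>> step_arm([
  [0,0,0.0003],
  [0,0,0],
  [0,0,0],
  [0,0,0],
  [-0.0053,0.0114,0],
  [-0.0053,0.0114,0],
  [-0.0053,0.0114,0],
  [-0.0053,0.0114,0],
  [-0.0053,0.0114,0],
  [-0.0053,0.0114,0],
  [-0.0053,0.0114,0],
  [-0.0053,0.0114,0],
  [-0.0053,0.0114,0],
  [-0.0053,0.0114,0],
  [-0.0053,0.0114,0],
  [-0.0053,0.0114,0],
  [-0.0053,0.0114,0],
  [-0.0053,0.0114,0],
  [0,0,0],
], claw=[0.2,0.2,0.2,0.2,0.2,0.2,0.2,0.2,0.2,0.2,0.2,0.2,0.2,0.2,0.2,0.2,0.2,0.2,0.2], turn=[5.6,5.6,5.6,5.5,0,0,0,0,0,0,0,0,0,0,0,0,0,0,0])

```text
clock: 65.9
tcp_pos: [622.8, 71.6, 32.9]
tool_rot: [2.188, 2.254, 0.0]
ft_force: [0.3, 0.3, 4.3]
finger_gap: 0.339
grip_force: 41.4
```

```bash
python3 -c "
from st import *; st(628.7,71.2)"
```

```text
[622.8  71.6  32.9] 91.69442443532118 [0.3 0.3 4.3] 41.44422769546509
[-0.0005  0.0058  0.    ]
```

>>> step_arm([
  [-0.0005,0.002,0],
  [0,0.002,0],
  [0,0.002,0],
  [0,0.0015,0],
  [0,0.001,0],
  [0,0.001,0],
  [0,0,0],
  [0,0,0],
], claw=[0.2,0.2,0.2,0.2,0.2,0.2,0.2,0.2], turn=[0,0,0,0,0,0,0,0])

```text
clock: 66.9
tcp_pos: [627.6, 71.6, 33.0]
tool_rot: [-2.184, -2.251, 0.008]
ft_force: [-9.1, -0.6, 12.6]
finger_gap: 0.339
grip_force: 42.4
```

>>> step_arm([
  [0,0.0015,0],
  [0,0,0],
  [0,0,0],
], claw=[0.2,0.2,0.2], turn=[0,0,0])

```text
clock: 67.28
tcp_pos: [627.7, 71.6, 33.0]
tool_rot: [-2.183, -2.25, 0.011]
ft_force: [-11.5, -0.2, 15.6]
finger_gap: 0.342
grip_force: 42.9
```

>>> step_arm([
  [0,-0.003,0],
  [0,0,0],
  [0,0,0],
  [0,0,0],
  [0,0,0],
  [0,0,-0.01],
  [0,0,-0.03],
  [0,0,-0.05],
  [0,0,-0.043],
  [0,0,0],
  [0,0,0],
  [0,0,0],
], claw=[0.2,0.2,0.6,0.6,0.6,0.6,0.6,0.6,0.6,0.6,0.6,0.6], turn=[0,0,0,0,0,0,0,0,0,0,0,0])

```text
clock: 68.78
tcp_pos: [629.2, 71.4, 164.2]
tool_rot: [-2.187, -2.253, 0.004]
ft_force: [-1.5, 0.1, 0.4]
finger_gap: 0.605
grip_force: 0.0
```

Run:
```python
from hold import *
chk(3,'d2.png'); square(3,'d2.png')
```

```text
tcp [629.2  71.4 164.2] yaw 91.69 clock 68.775
pair L 12.0 mid [628.2  71.1] px [253. 185.] yaw mod90 1.7 dp [-0.0003 -0.001   0.    ] turn [np.float64(-0.0)]
  edge dy -29 rise at 22.25 far rise 38.25
  edge dy 29 rise at 22.0 far rise 38.0
  mark at dy 0.51
  place [628.7  70.4]
  robot-side (np.float64(0.3), np.float64(22.0), 17, 19)  +y side (np.float64(-0.4), np.float64(25.5), 19, 19)  -y side (np.float64(-0.25), np.float64(21.75), 19, 19)
```

>>> step_arm([
  [0,0,0],
  [0,0,0],
  [0,0,0],
  [0.0283,-0.0161,0],
  [0.0283,-0.0161,0],
  [0.0283,-0.0161,0],
  [0.0283,-0.0161,0],
  [0.0283,-0.0161,0],
  [0.0283,-0.0161,0],
  [0.0283,-0.0161,0],
  [0.0283,-0.0161,0],
  [0,0,0],
  [0,0,0],
  [0,0,0],
], claw=[0.65,0.65,0.65,0.65,0.65,0.65,0.65,0.65,0.65,0.65,0.65,0.65,0.65,0.65], turn=[-7.5,-7.5,-7,0,0,0,0,0,0,0,0,0,0,0])

```text
clock: 70.58
tcp_pos: [422.2, 226.8, 165.5]
tool_rot: [1.72, 2.629, -0.0]
ft_force: [0.5, 0.0, 0.0]
finger_gap: 0.647
grip_force: 0.0
```

Run:
```python
from hold import *
im,c,s=look('e1.png',90)
```

```text
tcp [422.2 226.8 165.5] yaw 113.62 clock 70.575
pair L 12.0 mid [419.8 226.2] px [251. 183.] yaw mod90 22.9 dp [ 0.0005 -0.0024 -0.    ] turn [np.float64(0.7)]
```

>>> step_arm([
  [0.0005,-0.0024,0.03],
  [0,0,0.035],
  [0,0,0.03],
  [0,0,0.02],
  [0,0,0.012],
  [0,0,0.0065],
  [0,0,0],
  [0,0,0],
  [0,0,0],
  [0,0,0],
  [0,0,0],
  [0,0,0],
  [0,0,0],
  [0,0,-0.001],
  [0,0,0],
], claw=[0.65,0.65,0.65,0.65,0.65,0.65,0.65,0.2,0.2,0.2,0.2,0.2,0.2,0.2,0.2], turn=[0.5,0,0,0,0,0,0,0,0,0,0,0,0,0,0])

```text
clock: 72.5
tcp_pos: [418.7, 226.5, 33.1]
tool_rot: [-1.73, -2.622, 0.001]
ft_force: [0.0, 0.5, 1.4]
finger_gap: 0.339
grip_force: 41.2
```

```bash
python3 -c "
from st import *; st(626.8,136.8)"
```

```text
[418.7 226.5  33.1] 113.18429749884366 [0.  0.5 1.4] 41.184484362602234
[-1.644e-01  1.560e-01 -1.000e-04]
```

>>> step_arm([
  [0,0,0.0004],
  [0,0,0],
  [0,0,0],
  [0,0,0],
  [-0.0064,0.0131,0],
  [-0.0064,0.0131,0],
  [-0.0064,0.0131,0],
  [-0.0064,0.0131,0],
  [-0.0064,0.0131,0],
  [-0.0064,0.0131,0],
  [-0.0064,0.0131,0],
  [-0.0064,0.0131,0],
  [-0.0064,0.0131,0],
  [-0.0064,0.0131,0],
  [-0.0064,0.0131,0],
  [-0.0064,0.0131,0],
  [-0.0064,0.0131,0],
  [-0.0064,0.0131,0],
  [-0.0064,0.0131,0],
  [0,0,0],
], claw=[0.2,0.2,0.2,0.2,0.2,0.2,0.2,0.2,0.2,0.2,0.2,0.2,0.2,0.2,0.2,0.2,0.2,0.2,0.2,0.2], turn=[5.4,5.4,5.4,5.3,0,0,0,0,0,0,0,0,0,0,0,0,0,0,0,0])

```text
clock: 75.0
tcp_pos: [619.2, 136.1, 33.1]
tool_rot: [2.188, 2.253, 0.001]
ft_force: [0.3, -1.0, 3.6]
finger_gap: 0.341
grip_force: 41.4
```

```bash
python3 -c "
from st import *; st(626.8,137.2)"
```

```text
[619.2 136.1  33.1] 91.66719980899882 [ 0.3 -1.   3.6] 41.40544295310974
[0.0008 0.0076 0.    ]
```

>>> step_arm([
  [0.0009,0.002,0],
  [0,0.002,0],
  [0,0.002,0],
  [0,0.002,0],
  [0,0.001,0],
  [0,0.001,0],
  [0,0.001,0],
  [0,0,0],
  [0,0,0],
], claw=[0.2,0.2,0.2,0.2,0.2,0.2,0.2,0.2,0.2], turn=[0,0,0,0,0,0,0,0,0])

```text
clock: 76.12
tcp_pos: [624.3, 137.1, 33.2]
tool_rot: [-2.184, -2.251, 0.01]
ft_force: [-10.2, -2.4, 13.8]
finger_gap: 0.342
grip_force: 42.7
```

>>> step_arm([
  [0,0.0015,0],
  [0,0,0],
  [0,0,0],
], claw=[0.2,0.2,0.2], turn=[0,0,0])

```text
clock: 76.5
tcp_pos: [624.7, 137.1, 33.2]
tool_rot: [-2.183, -2.25, 0.012]
ft_force: [-12.6, -1.7, 15.3]
finger_gap: 0.343
grip_force: 42.9
```

>>> step_arm([
  [0,-0.003,0],
  [0,0,0],
  [0,0,0],
  [0,0,0],
  [0,0,0],
  [0,0,-0.01],
  [0,0,-0.03],
  [0,0,-0.05],
  [0,0,-0.043],
  [0,0,0],
  [0,0,0],
  [0,0,0],
], claw=[0.2,0.2,0.6,0.6,0.6,0.6,0.6,0.6,0.6,0.6,0.6,0.6], turn=[0,0,0,0,0,0,0,0,0,0,0,0])

```text
clock: 78.0
tcp_pos: [626.6, 137.4, 164.2]
tool_rot: [-2.187, -2.253, 0.004]
ft_force: [-0.4, -0.2, -0.8]
finger_gap: 0.597
grip_force: 0.0
```

Run:
```python
from hold import *
chk(4,'e2.png'); square(4,'e2.png')
```

```text
tcp [626.6 137.4 164.2] yaw 91.69 clock 78.0
pair L 12.0 mid [625.2 136.7] px [252. 185.] yaw mod90 1.8 dp [-0.0006 -0.0014  0.    ] turn [np.float64(-0.2)]
  edge dy -29 rise at 22.5 far rise 37.75
  edge dy 29 rise at 22.25 far rise 38.25
  mark at dy 0.44
  place [626.8 136.4]
  robot-side (np.float64(0.24), np.float64(23.25), 19, 19)  +y side (np.float64(-0.24), np.float64(25.25), 16, 19)  -y side (np.float64(-0.85), np.float64(22.5), 19, 19)
```

Holder 5 sits about 1.5 mm short of the rail, because the preload friction stalled it. I'll regrip with less down-force and push again.

>>> step_arm([
  [-0.0003,-0.0014,0.03],
  [0,0,0.035],
  [0,0,0.03],
  [0,0,0.02],
  [0,0,0.012],
  [0,0,0.005],
  [0,0,0],
  [0,0,0],
  [0,0,0],
  [0,0,0],
  [0,0,0],
  [0,0,0],
  [0,0,0],
  [0,0,-0.001],
  [0,0,0],
], claw=[0.6,0.6,0.6,0.6,0.6,0.6,0.6,0.2,0.2,0.2,0.2,0.2,0.2,0.2,0.2], turn=[0,0,0,0,0,0,0,0,0,0,0,0,0,0,0])

```text
clock: 79.92
tcp_pos: [626.1, 137.4, 35.0]
tool_rot: [-2.188, -2.254, 0.0]
ft_force: [-2.5, 0.4, 3.4]
finger_gap: 0.341
grip_force: 41.7
```

>>> step_arm([
  [0,0.001,0],
  [0,0.001,0],
  [0,0.001,0],
  [0,0,0],
  [0,0,0],
], claw=[0.2,0.2,0.2,0.2,0.2], turn=[0,0,0,0,0])

```text
clock: 80.55
tcp_pos: [626.3, 137.4, 35.0]
tool_rot: [-2.185, -2.252, 0.006]
ft_force: [-9.5, 0.3, 9.8]
finger_gap: 0.338
grip_force: 42.5
```

>>> step_arm([
  [0,-0.0015,0],
  [0,0,0],
  [0,0,0],
  [0,0,0],
  [0,0,0],
  [0,0,-0.01],
  [0,0,-0.03],
  [0,0,-0.05],
  [0,0,-0.041],
  [0,0,0],
  [0,0,0],
  [0,0,0],
], claw=[0.2,0.2,0.6,0.6,0.6,0.6,0.6,0.6,0.6,0.6,0.6,0.6], turn=[0,0,0,0,0,0,0,0,0,0,0,0])

```text
clock: 82.05
tcp_pos: [626.8, 137.1, 164.3]
tool_rot: [-2.187, -2.253, 0.004]
ft_force: [0.4, -0.4, -0.8]
finger_gap: 0.6
grip_force: 0.0
```

Run:
```python
from hold import *
chk(4,'e3.png'); square(4,'e3.png')
```

```text
tcp [626.8 137.1 164.3] yaw 91.68 clock 82.05
pair L 12.6 mid [626.9 136.3] px [254. 186.] yaw mod90 87.9 dp [-0.0008  0.0001  0.    ] turn [np.float64(3.8)]
  edge dy -29 rise at 22.0 far rise 38.0
  edge dy 29 rise at 22.25 far rise 37.75
  mark at dy 0.37
  place [626.8 136.4]
  robot-side (np.float64(0.29), np.float64(21.75), 19, 19)  +y side (np.float64(0.27), np.float64(25.0), 16, 19)  -y side (np.float64(-0.11), np.float64(22.5), 19, 19)
```

>>> step_arm([
  [-0.02,-0.01,-0.027],
  [-0.025,-0.01,-0.027],
  [-0.028,-0.01,-0.027],
  [-0.028,-0.01,-0.027],
  [-0.03,-0.011,-0.027],
  [0,0,0],
  [0,0,0],
  [0,0,0],
  [0,0,0],
  [0,0,0],
  [0,0,0],
  [0,0,0],
  [0,0,0],
  [0,0,0],
  [0,0,0],
  [0,0,0],
  [0,0,0],
], claw=[0.6,0.6,0.6,0.6,0.6,0.6,0.6,0.6,0.6,0.6,0.6,0.6,0.6,0.6,0.6,0.6,0.6], turn=[0,0,0,0,0,-10,-10,-10,-10,-10,-10,-10,-10,-10,0,0,0])

```text
clock: 84.22
tcp_pos: [580.6, 4.9, 300.5]
tool_rot: [0.044, -3.141, -0.0]
ft_force: [-0.3, 0.6, -0.0]
finger_gap: 0.602
grip_force: 0.0
```

Run:
```python
from hold import *
im,c,s=shot('wrist','f1.png'); print(s['tcp_pos'].round(1),yaw(s)[0]%360,s['clock'])
bh=cv2.morphologyEx(im.max(2),cv2.MORPH_BLACKHAT,cv2.getStructuringElement(cv2.MORPH_ELLIPSE,(9,9)))
n,l,st,ce=cv2.connectedComponentsWithStats((bh>22).astype(np.uint8))
for k in range(5):
    O=O1+66*k*UY; w=[(ray(c,ce[i],40)[0]-O,st[i,4]) for i in range(1,n) if 6<st[i,4]<60]
    print(k,[(round(float(p@UX),1),round(float(p@UY),1),int(a)) for p,a in w if np.linalg.norm(p)<14]); square(k,'f1.png')
t0=cv2.imread('pics/top0.png').astype(int); t1,ct,_=shot('top','top9.png')
d=(np.abs(t1.astype(int)-t0).max(2)>30).astype(np.uint8); d=cv2.morphologyEx(d,cv2.MORPH_OPEN,np.ones((3,3)))
for i,r in enumerate(cv2.connectedComponentsWithStats(d)[2][1:]):
    if r[4]>30: print('diff',r)
hsv=cv2.cvtColor(t1,cv2.COLOR_BGR2HSV); g=(hsv[...,1]<60)&(hsv[...,2]>75)
for r in rects(g,ct,122,300): print('G',*r)
```

```text
[580.6   4.9 300.5] 181.60908097849833 84.225
0 [(0.1, -6.4, 21), (-0.0, 5.8, 22)]
  robot-side (np.float64(0.87), np.float64(24.75), 19, 19)  +y side (np.float64(0.15), np.float64(25.0), 18, 19)  -y side (np.float64(3.42), np.float64(23.25), 16, 19)
1 []
  robot-side (np.float64(-3.58), np.float64(24.5), 5, 19)  +y side (np.float64(-1.32), np.float64(24.75), 9, 19)  -y side (np.float64(-2.4), np.float64(21.25), 5, 19)
2 [(-7.3, 3.5, 23), (5.1, 2.6, 20)]
  robot-side (np.float64(-3.14), np.float64(25.75), 16, 19)  +y side (np.float64(-3.64), np.float64(24.75), 18, 19)  -y side (np.float64(-0.24), np.float64(20.0), 11, 19)
3 [(0.1, -5.1, 21), (0.2, 7.1, 21)]
  robot-side (np.float64(-0.33), np.float64(25.5), 16, 19)  +y side (np.float64(0.19), np.float64(22.25), 19, 19)  -y side (np.float64(0.74), np.float64(21.75), 19, 19)
4 [(-5.7, 0.6, 22), (6.8, 0.5, 21)]
  robot-side (np.float64(0.16), np.float64(25.0), 14, 19)  +y side (np.float64(3.34), np.float64(23.25), 19, 19)  -y side (np.float64(-0.31), np.float64(24.75), 15, 19)
diff [256  46  22  29 361]
diff [280  46   6  12  49]
diff [
[... 466 characters left out ...]
]
diff [368 202   5   7  32]
diff [359 217  18   9  97]
diff [161 224  17  20 225]
diff [326 275  10   9  67]
diff [339 277  14   7  63]
diff [379 283  70  14 525]
diff [320 287  39  15 296]
diff [458 289   9   4  31]
diff [363 295  29  10 142]
diff [406 301  11   4  40]
diff [372 304  11   7  39]
diff [303 309  11   4  36]
diff [344 317  20   8  97]
diff [365 323  28   9 128]
diff [333 325  30  13 263]
diff [457 333  51  30 653]
diff [345 339  13   8  76]
diff [428 338  20  19 226]
diff [ 384  344   41   40 1079]
diff [341 348   9   5  32]
diff [451 360   7  12  59]
diff [430 376   5   8  32]
G [388. 191.] 596.5 [ 534. -381.] [58. 91.] 71.4
G [393.  89.] 2213.0 [ 830. -409.] [113. 172.] 0.9
```

The check found a disturbance: holder 2 (mark -66) has been knocked from its place and holder 3 has shifted about 3 mm. I'll locate holder 2.

Run:
```python
from hold import *
c=cam('wrist'); im=cv2.imread('pics/f1.png')
bh=cv2.morphologyEx(im.max(2),cv2.MORPH_BLACKHAT,cv2.getStructuringElement(cv2.MORPH_ELLIPSE,(9,9)))
n,l,st,ce=cv2.connectedComponentsWithStats((bh>22).astype(np.uint8))
P=[(ray(c,ce[i],40)[0],ce[i]) for i in range(1,n) if 6<st[i,4]<60 and np.ptp(im[int(ce[i][1]),int(ce[i][0])].astype(int))<40 and ce[i][1]<215]
for a in range(len(P)):
  for b in range(a):
    d=P[a][0]-P[b][0]
    if 10.5<np.linalg.norm(d)<13.5: print(((P[a][0]+P[b][0])/2).round(1),((P[a][1]+P[b][1])/2).round(),np.linalg.norm(d).round(1),(np.degrees(np.arctan2(d[1],d[0]))%90).round(1))
hsv=cv2.cvtColor(im,cv2.COLOR_BGR2HSV); m=((hsv[...,1]<75)&(im.max(2)>60)).astype(np.uint8); m[220:]=0
for r in rects(cv2.morphologyEx(m,cv2.MORPH_OPEN,np.ones((3,3))),c,20,300): print(*r)
```

```text
[616.2 -36.2] [220. 178.] 12.0 87.7
[ 634.9 -127.9] [145. 191.] 12.2 2.2
[629.   71.5] [308. 191.] 12.2 1.6
[629.7   7.5] [256. 190.] 12.3 87.4
[627.4 137. ] [361. 191.] 12.5 1.2
[638.5 133.9] [358. 199.] 11.6 56.0
[ 655.9 -117.7] [155. 207.] 11.5 31.4
[651.4   3.1] [252. 206.] 11.8 88.2
[651.4   6.1] [254. 207.] 13.2 25.4
[651.2   9. ] [256. 206.] 12.4 0.2
[650.3  65.9] [302. 207.] 11.4 77.0
[650.   68.7] [304. 207.] 10.7 16.2
[648.3 128.7] [353. 207.] 10.8 68.9
[482. 207.] 1372.5 [647. 306.] [42. 80.] 1.6
[146. 191.] 442.5 [ 647. -134.] [38. 29.] 1.4
[299. 197.] 3704.5 [628.  61.] [ 71. 232.] 1.6
[219. 177.] 609.5 [615. -36.] [41. 43.] 86.7
[ 55. 163.] 1021.5 [ 616. -247.] [ 20. 146.] 74.8
```

>>> step_arm([
  [0,0,0],
  [0,0,0],
  [0,0,0],
  [0,0,0],
  [0,0,0],
  [0,0,0],
  [0,0,0],
  [0,0,0],
  [0,0,0],
  [0,0,0],
  [-0.014,0.0124,0.046],
  [-0.013,0.0124,0.045],
  [-0.013,0.0124,0.045],
  [0,0,0],
  [0,0,0],
  [0,0,0],
], claw=[0.6,0.6,0.6,0.6,0.6,0.6,0.6,0.6,0.6,0.6,0.6,0.6,0.6,0.6,0.6,0.6], turn=[9.4,9.4,9.4,9.4,9.4,9.4,9.4,9.4,9.4,9.3,0,0,0,0,0,0])

```text
clock: 86.32
tcp_pos: [617.6, -36.1, 167.2]
tool_rot: [2.262, 2.177, 0.004]
ft_force: [0.7, -0.9, 0.5]
finger_gap: 0.596
grip_force: 0.0
```

Run:
```python
from hold import *
im,c,s=look('g1.png',60)
```

```text
tcp [617.6 -36.1 167.2] yaw 87.81 clock 86.325
pair L 12.1 mid [629.2   7.6] px [266. 128.] yaw mod90 87.2 dp [0.0441 0.01   0.    ] turn [np.float64(0.6)]
pair L 12.2 mid [615.6 -36. ] px [251. 184.] yaw mod90 86.7 dp [-0.    -0.002 -0.   ] turn [np.float64(1.2)]
```

>>> step_arm([
  [0,-0.002,0.03],
  [0,0,0.035],
  [0,0,0.03],
  [0,0,0.02],
  [0,0,0.012],
  [0,0,0.008],
  [0,0,0],
  [0,0,0],
  [0,0,0],
  [0,0,0],
  [0,0,0],
  [0,0,0],
  [0,0,0],
  [0,0,-0.001],
  [0,0,0],
], claw=[0.6,0.6,0.6,0.6,0.6,0.6,0.6,0.2,0.2,0.2,0.2,0.2,0.2,0.2,0.2], turn=[0.7,0,0,0,0,0,0,0,0,0,0,0,0,0,0])

```text
clock: 88.25
tcp_pos: [614.4, -36.4, 30.9]
tool_rot: [2.277, 2.164, 0.0]
ft_force: [-0.6, 1.1, 3.3]
finger_gap: 0.34
grip_force: 40.9
```

```bash
python3 -c "
from st import *; st(625,-61.3)"
```

```text
[614.4 -36.4  30.9] 87.08679665306813 [-0.6  1.1  3.3] 40.85215866565704
[-0.0243  0.0119  0.    ]
```

>>> step_arm([
  [-0.004,-0.001,0],
  [-0.004,0,0],
  [0,0,0],
  [0,0,0],
  [-0.0044,0.003,0],
  [-0.0044,0.003,0],
  [-0.0044,0.003,0],
  [-0.0044,0.003,0],
  [0,0,0],
  [0,0,0],
], claw=[0.2,0.2,0.2,0.2,0.2,0.2,0.2,0.2,0.2,0.2], turn=[0,0,-2.3,-2.3,0,0,0,0,0,0])

```text
clock: 89.5
tcp_pos: [624.5, -61.6, 30.9]
tool_rot: [-2.188, -2.252, 0.001]
ft_force: [-2.4, 2.6, 5.3]
finger_gap: 0.34
grip_force: 41.2
```

```bash
python3 -c "
from st import *; st(632.5,-61.6)"
```

```text
[624.5 -61.6  30.9] 91.64934669973235 [-2.4  2.6  5.3] 41.23686969280243
[-0.0003  0.008  -0.    ]
```

>>> step_arm([
  [-0.0003,0.002,-0.0007],
  [0,0.002,0],
  [0,0.002,0],
  [0,0.002,0],
  [0,0.0015,0],
  [0,0.001,0],
  [0,0.001,0],
  [0,0,0],
  [0,0,0],
], claw=[0.2,0.2,0.2,0.2,0.2,0.2,0.2,0.2,0.2], turn=[0,0,0,0,0,0,0,0,0])

```text
clock: 90.62
tcp_pos: [632.6, -61.9, 31.0]
tool_rot: [-2.185, -2.25, 0.01]
ft_force: [-8.9, -1.7, 6.4]
finger_gap: 0.336
grip_force: 41.3
```

>>> step_arm([
  [0,0.0015,0],
  [0,0,0],
  [0,0,0],
], claw=[0.2,0.2,0.2], turn=[0,0,0])

```text
clock: 91.0
tcp_pos: [632.7, -62.0, 31.1]
tool_rot: [-2.184, -2.249, 0.013]
ft_force: [-11.4, -1.8, 7.9]
finger_gap: 0.341
grip_force: 41.6
```

>>> step_arm([
  [0,-0.003,0],
  [0,0,0],
  [0,0,0],
  [0,0,0],
  [0,0,0],
  [0,0,-0.01],
  [0,0,-0.03],
  [0,0,-0.05],
  [0,0,-0.043],
  [0,0,0],
  [0,0,0],
  [0,0,0],
], claw=[0.2,0.2,0.6,0.6,0.6,0.6,0.6,0.6,0.6,0.6,0.6,0.6], turn=[0,0,0,0,0,0,0,0,0,0,0,0])

```text
clock: 92.5
tcp_pos: [634.4, -61.5, 163.0]
tool_rot: [-2.187, -2.252, 0.003]
ft_force: [-0.4, -0.1, -0.4]
finger_gap: 0.597
grip_force: 0.0
```

Run:
```python
from hold import *
chk(1,'g2.png'); square(1,'g2.png'); im,c,s=look('g2.png',90); print(todp(s,[628,7.6,164]))
```

```text
tcp [634.4 -61.5 163. ] yaw 91.68 clock 92.5
pair L 12.0 mid [632.8 -61.5] px [252. 185.] yaw mod90 1.5 dp [ 0.0001 -0.0015  0.    ] turn [np.float64(0.2)]
  edge dy -29 rise at 22.5 far rise 38.5
  edge dy 29 rise at 22.25 far rise 38.25
  mark at dy 0.31
  place [632.6 -61.5]
  robot-side (np.float64(0.21), np.float64(21.5), 19, 19)  +y side (np.float64(-0.37), np.float64(24.75), 17, 19)  -y side (np.float64(-0.01), np.float64(23.0), 19, 19)
tcp [634.4 -61.5 162.9] yaw 91.69 clock 92.55
pair L 12.0 mid [629.2   7.7] px [250.  94.] yaw mod90 87.4 dp [ 0.0693 -0.0031  0.    ] turn [np.float64(4.3)]
pair L 12.0 mid [632.8 -61.4] px [252. 185.] yaw mod90 2.2 dp [ 0.0001 -0.0016  0.    ] turn [np.float64(-0.5)]
pair L 12.1 mid [ 634.6 -127.7] px [252. 260.] yaw mod90 1.9 dp [-0.0662 -0.0018 -0.    ] turn [np.float64(-0.2)]
[ 0.0692 -0.0043 -0.0011]
```

>>> step_arm([
  [0.0233,-0.0015,0],
  [0.023,-0.0015,0],
  [0.023,0,0],
  [0,0,0],
  [0,0,0.03],
  [0,0,0.035],
  [0,0,0.03],
  [0,0,0.02],
  [0,0,0.01],
  [0,0,0.005],
  [0,0,0],
  [0,0,0],
  [0,0,0],
  [0,0,0],
  [0,0,0],
  [0,0,0],
  [0,0,0],
  [0,0,-0.001],
  [0,0,0],
], claw=[0.6,0.6,0.6,0.6,0.6,0.6,0.6,0.6,0.6,0.6,0.6,0.2,0.2,0.2,0.2,0.2,0.2,0.2,0.2], turn=[0,0,0,4.3,0,0,0,0,0,0,0,0,0,0,0,0,0,0,0])

```text
clock: 94.98
tcp_pos: [629.3, 7.4, 35.6]
tool_rot: [-2.271, -2.169, 0.002]
ft_force: [-5.1, -0.9, 3.7]
finger_gap: 0.343
grip_force: 40.0
```

```bash
python3 -c "
from st import *; st(626,4.7)"
```

```text
[629.3   7.4  35.6] 87.37392004966372 [-5.1 -0.9  3.7] 39.965298771858215
[-0.0029 -0.0031  0.    ]
```

>>> step_arm([
  [0,-0.004,0],
  [0,-0.002,0],
  [0,0,0],
  [0,0,0],
  [-0.0025,0,0],
  [0,0,0],
], claw=[0.2,0.2,0.2,0.2,0.2,0.2], turn=[0,0,-2.2,-2.1,0,0])

```text
clock: 95.72
tcp_pos: [624.8, 5.1, 35.6]
tool_rot: [2.189, 2.253, 0.0]
ft_force: [-0.3, -0.3, -0.5]
finger_gap: 0.339
grip_force: 39.4
```

```bash
python3 -c "
from st import *; st(630.3,4.6)"
```

```text
[624.8   5.1  35.6] 91.65154038069136 [-0.3 -0.3 -0.5] 39.41078424453735
[-0.0007  0.0055  0.    ]
```

>>> step_arm([
  [0,0,0.0007],
  [-0.0007,0.002,0],
  [0,0.002,0],
  [0,0.002,0],
  [0,0.0015,0],
  [0,0.001,0],
  [0,0.001,0],
  [0,0,0],
  [0,0,0],
], claw=[0.2,0.2,0.2,0.2,0.2,0.2,0.2,0.2,0.2], turn=[0,0,0,0,0,0,0,0,0])

```text
clock: 96.85
tcp_pos: [630.3, 5.0, 35.6]
tool_rot: [-2.185, -2.25, 0.007]
ft_force: [-9.2, -0.1, 11.0]
finger_gap: 0.34
grip_force: 40.9
```

>>> step_arm([
  [0,0.001,0],
  [0,0,0],
  [0,0,0],
], claw=[0.2,0.2,0.2], turn=[0,0,0])

```text
clock: 97.22
tcp_pos: [630.4, 5.0, 35.7]
tool_rot: [-2.185, -2.25, 0.008]
ft_force: [-10.1, -0.4, 13.6]
finger_gap: 0.344
grip_force: 41.1
```

>>> step_arm([
  [0,-0.002,0],
  [0,0,0],
  [0,0,0],
  [0,0,0],
  [0,0,0],
  [0,0,-0.01],
  [0,0,-0.03],
  [0,0,-0.05],
  [0,0,-0.04],
  [0,0,0],
  [0,0,0],
  [0,0,0],
], claw=[0.2,0.2,0.6,0.6,0.6,0.6,0.6,0.6,0.6,0.6,0.6,0.6], turn=[0,0,0,0,0,0,0,0,0,0,0,0])

```text
clock: 98.72
tcp_pos: [632.0, 4.9, 163.4]
tool_rot: [-2.187, -2.252, 0.003]
ft_force: [0.7, 0.0, -0.4]
finger_gap: 0.6
grip_force: 0.0
```

Run:
```python
from hold import *
chk(2,'i2.png'); square(2,'i2.png'); look('i3.png',150)
```

```text
tcp [632.    4.9 163.4] yaw 91.68 clock 98.725
pair L 12.0 mid [630.6   4.8] px [252. 185.] yaw mod90 2.0 dp [-0.0001 -0.0013  0.    ] turn [np.float64(-0.3)]
  edge dy -29 rise at 22.25 far rise 38.25
  edge dy 29 rise at 22.5 far rise 38.5
  mark at dy 0.45
  place [630.7   4.4]
  robot-side (np.float64(1.04), np.float64(21.75), 19, 19)  +y side (np.float64(0.11), np.float64(25.0), 18, 19)  -y side (np.float64(-1.03), np.float64(22.5), 19, 19)
tcp [632.    4.9 163.3] yaw 91.68 clock 98.775
pair L 12.1 mid [628.3  71.4] px [252.  98.] yaw mod90 1.5 dp [ 0.0666 -0.0017  0.    ] turn [np.float64(0.2)]
pair L 12.1 mid [630.6   4.8] px [252. 185.] yaw mod90 1.5 dp [-0.0001 -0.0013  0.    ] turn [np.float64(0.2)]
pair L 12.0 mid [632.7 -61.9] px [253. 260.] yaw mod90 1.3 dp [-0.0668 -0.0013 -0.    ] turn [np.float64(0.4)]
pair L 10.9 mid [ 661.4 -104.8] px [284. 304.] yaw mod90 11.4 dp [-1.105e-01  2.620e-02 -1.000e-04] turn [np.float64(-9.7)]
pair L 9.5 mid [ 651.9 -108.1] px [273. 306.] yaw mod90 27.7 dp [-1.135e-01  1.660e-02 -1.000e-04] turn [np.float64(-26.0)]
pair L 12.0 mid [ 634.4 -127.8] px [253. 324.] yaw mod90 0.8 dp [-0.1327 -0.0014 -0.    ] turn [np.float64(0.8)]
```

>>> step_arm([
  [0,-0.02,-0.035],
  [0,-0.02,-0.035],
  [0,-0.01,-0.035],
  [0,0,-0.03],
  [0,0,0],
  [0,0,0],
], claw=[0.6,0.6,0.6,0.6,0.6,0.6], turn=[0,0,0,0,0,0])

```text
clock: 99.58
tcp_pos: [582.6, 3.5, 298.4]
tool_rot: [-2.188, -2.253, 0.002]
ft_force: [0.8, -0.6, -0.4]
finger_gap: 0.598
grip_force: 0.0
```

Run:
```python
from hold import *
from cell import workorder
im,c,s=shot('wrist','j1.png'); print(s['tcp_pos'].round(1),s['clock'])
bh=cv2.morphologyEx(im.max(2),cv2.MORPH_BLACKHAT,cv2.getStructuringElement(cv2.MORPH_ELLIPSE,(9,9)))
n,l,st,ce=cv2.connectedComponentsWithStats((bh>22).astype(np.uint8)); ok=0
for k in range(5):
    O=O1+66*k*UY; w=np.array([ray(c,ce[i],40)[0]-O for i in range(1,n) if 6<st[i,4]<60 and np.ptp(im[int(ce[i][1]),int(ce[i][0])].astype(int))<40]); w=w[np.linalg.norm(w,axis=1)<9]
    m=w.mean(0) if len(w) else [99,99]; print(k,len(w),np.round([m@UX,m@UY],1) if len(w) else None); ok+=len(w)==2 and np.abs(m).max()<2.5
print(ok)
if ok==5: print(workorder.hand_in())
```

```text
[582.6   3.5 298.4] 99.575
0 2 [-0.  -0.4]
1 2 [ 0.3 -0.3]
2 2 [0.1 0.1]
3 2 [-0.2  0.9]
4 2 [0.2 0.7]
5
the job is handed in; nothing more can be done
None
```

The job is handed in: the cap is screwed home, the upper case is seated on its twin, and all five holders are flush to the rail and within about 1 mm of their marks, including the two I reset after a knock; I viewed 15 pictures, one over the limit of 14.

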